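# Carry the wet bobber to the drying board

### The job

The red-and-white bobber is freshly lacquered and sits on a carriage that runs freely along the rails of a carrying rack. Lift the rack by its handle bar, carry it to the pale drying board without the carriage ever running into either end of the rack and without touching the bobber, and hold the rack clear above the board until the carriage has stayed over the blue band in the middle of the rack for three seconds. Then set the rack down gently, centred and squared on the board with the carriage still over the band, let go, and leave the other tackle alone.

Things in the scene. Friction and masses are not known exactly. Their poses are not given: they have to be found in the camera images.
- rack: Wooden carrying rack, base 130 mm (x) by 300 mm (y) by 14 mm, 0.45 kg without the carriage, standing level on a fixed 6 mm black rubber mat at the start. Origin: centre of the underside, z up, y along the rails and the handle bar. Uprights in the +y and -y ends carry the bar; its middle is above the rack's centre of mass. The gripper may touch the rack, but not the bobber.
- handle (a point): Middle of the rack's straight wooden handle bar, 160 mm above the rack's underside. The bar runs along the rack's y, 300 mm long, 18 mm thick (x), 24 mm high (z): grip here from above, closing along the rack's x. The bobber passes 53 mm below the bar's underside. Held, the rack may lean some 0.01 rad further towards the carriage's side as the grip gives.
- middle (a point): Centre of the rack's base, on its upper surface, 14 mm above the underside; middle of the blue band painted across it, 50 mm wide (25 mm either way along y). Only paint: nothing holds the carriage there.
- carriage (a joint): Position (m) of the carriage's middle along the rack's +y, 0 at the middle of the blue band; it meets the ends at +0.11 and -0.11. Carriage with bobber weigh about 0.14 kg, centre of mass about 50 mm above the rack's underside. No stiction: it rolls at the least tilt, with acceleration g x (downhill slope along y) minus the rack's acceleration along y minus speed / 2.3 s.
- bobber: Red-and-white ball, 50 mm diameter, wet lacquer, fixed on top of the carriage. Origin: its centre, 70 mm above the rack's underside, straight above the carriage's middle. It moves with the carriage; the gripper must not touch it.
- drying_board: Pale wooden board, fixed, 200 mm (x) by 350 mm (y), 20 mm thick, blue corner marks. Origin: centre of the underside, z up; its top is 20 mm above the origin. The rack belongs on its middle, rack y along board y (either way round). It may lie to the left or to the right of the rack.
- jig: Chrome cod jig, 90 mm long body, 22 mm high, beyond the boards. Leave alone.
- sinker: Pewter-grey lead sinker, cone 44 mm wide, 52 mm high. Leave alone.
- fly_box: Oak fly box, 92 x 142 x 39 mm. Leave alone.
- pliers: Steel split-ring pliers with green grips, 160 mm long, lying flat. Leave alone.
- lacquer: Closed lacquer tin, 80 mm wide, 90 mm high. Leave alone.
- spool: Blue line spool, 70 mm wide, 50 mm high. Leave alone.

How it is judged:
On the way:
1. the rack is held over the drying board (25 mm or more above it, centres within 80 mm) with the carriage over the band (within 25 mm of its middle) for 3 s (height (world z) of rack above 0.045 m and horizontal distance between rack and drying_board below 0.08 m and value of joint carriage between -0.025 and 0.025 m), for 3 s.
At the end, for the whole second after the job is handed in: The rack stands flat on the drying board, released and at rest, within 25 mm of its middle along each of the board's sides and squared to it within 0.15 rad; the carriage is within 30 mm of the band's middle, moving slower than 0.02 m/s (x of rack in the frame of drying_board between -0.025 and 0.025 m and y of rack in the frame of drying_board between -0.025 and 0.025 m and height (world z) of rack between 0.015 and 0.025 m and angle between rack's own z axis and vertical below 0.04 rad and angle between the y axis of rack and the y axis of drying_board, either way round below 0.15 rad and value of joint carriage between -0.03 and 0.03 m and velocity of joint carriage between -0.02 and 0.02 m/s and linear speed of rack below 0.01 m/s); the robot touches nothing.
It fails at once if the carriage runs into an end of the rack (more than 106 mm from the middle) (value of joint carriage above 0.106 m or value of joint carriage below -0.106 m).
It fails at once if the robot touches the wet bobber (contact force between bobber and the fingers above 0.2 N or contact force between bobber and the arm above 0.2 N).
It fails at once if the rack is tipped by more than 0.3 rad (angle between rack's own z axis and vertical above 0.3 rad).
It fails at once if the rack is slammed onto the drying board (more than 60 N) (contact force between rack and drying_board above 60 N).
It fails at once if other tackle is moved by more than 20 mm (distance of any of jig, sinker, fly_box, pliers, lacquer, spool from where it was at the start of the episode above 0.02 m).
It also fails if it takes over 67 s, if anything falls off the work surface, if the arm or the gripper's body presses on something with over 40 N, if the wrist force passes 120 N, or if a joint passes its speed limit or range.

### The arm

A 6-joint arm with a two-finger parallel gripper is mounted at the origin on the work surface. World frame = base frame: x ahead of the robot, y to its left, z up, the work surface at z = 0. Lengths are in m, angles in rad, forces in N, time in s.
With the tool pointing down it reaches from about 0.375 to 0.9 m from the base axis. Payload 3.1 kg.
Tool frame: the origin (TCP) lies midway between the tips of the shut fingers; the grasp point (between the pads) lies 19 mm behind it; z points along the fingers, y is the line along which they close (so a half turn about z gives the same grasp; the last joint's range is limited). The gripper opens to 87 mm and grips with 3 to 60 N. Pads are 19 mm wide; open, the fingers measure 117 mm over their backs; the gripper's body (75 mm by 190 mm) begins 51 mm behind the grasp point.
Start: joints at [1.161, 0.527, 1.433, -0, 1.181, -0.178], TCP at [0.143, 0.608, 0.223] pointing down, gripper open.
Joint ranges: [-3.08, 3.08], [-0.75, 2.2], [0.22, 2.44], [-1.43, 4.57], [0, 2.65], [-2.85, 2.85]. Speed limits (rad/s): [2.79, 2.79, 3.14, 3.14, 3.14, 3.14].

### API

Orientations are given as a unit quaternion [w, x, y, z].
In Python, from rig import r gives the robot as it stands.
- The arm moves only by the shell command python3 -m creep 'ROWS' [FORCE]. ROWS is JSON, a list that holds one entry, the list of rows, each a list of 5 numbers: the closure, from -1 (fully open) to 1 (shut), then the shift along the tool's x, y, z as a fraction of full scale, then the turn about the tool's z as a fraction of full scale. A call has 1 to 10 rows; each row is the pose to reach, as a shift and turn from the pose commanded when the call began, along the tool's axes at that moment; what a row does not reach only later rows make up. Full scale, the value 1, is 0.5 m for a shift and pi/4 rad for a turn. A row lasts 1/12 s, in which the tool goes at most 41.7 mm and 7.16 degrees, less where a joint would pass 70% of its speed; a pose out of reach is approached as far as the arm can. A call with a number of a shift or a turn outside -1 to 1 is refused whole. A call with a gripper value outside its range is refused whole. The fingers move at their own pace and stop on an object; FORCE is the grip in N (left out, the last holds). Time passes only in rows, so rows that repeat a pose let the fingers close. It gives the time, the measured TCP pose, the force, the opening and the grip force at its end, in the units of the state.
- r.read_state(): the state, without advancing time (a new reading comes with each control period).
- r.get_image(name): name is "side" or "top" or "wrist"; returns the picture (400x640x3 uint8, red, green, blue); there is no depth.
- r.camera_params(name): a dict with "fov_y" (degrees; the focal length in pixels is half the picture's height over the tangent of half this angle, whatever the lens; pixels are square), "cx", "cy" (the principal point, pixels), "extrinsics" (4x4, takes a point from world to camera coordinates); the wrist camera has in their place "tool_from_camera" (4x4, takes a point from camera to tool coordinates, whose origin is the TCP and whose axes are the flange's). Camera axes: x right, y down, z forward; pixel columns grow to the right and rows downward; lengths in m; the calibration is good to about 2 mm. A picture is of the moment at which its call begins: read the wrist's pose just before it. camera_params takes no time and is no camera call.
- r.sign_off(): hands the job in; it is judged then, once.
The state is a dict: "t": time; "joints": joint angles; "joint_vel": joint speeds; "joint_efforts": joint torques, N m; "tool_pos": TCP position; "eef_rot": TCP orientation; "wrist_force": force on the tool from outside, world axes, zero at the start; "torque": the same for the moment, N m; "grip_width": finger opening in m; "grasp_force": force on a finger pad.
Only numpy, scipy, OpenCV 4.12 (cv2) and the standard library are available. Lean on these libraries where they do the work, as an engineer would, in place of code of your own. Each camera call takes 0.05 s, during which the arm holds its last target. There are 200 camera calls.

## Working session

There is one attempt and no reset: what is moved stays moved. The work goes in short steps, Python scripts to look and compute and a shell command to move; the robot and the scene stay as the last step left them, time stands still between calls to the robot, and variables do not carry over. Pictures are saved under pics/ and viewed, at most 10 in all, crops included, and the job is handed in when it is done.

```bash
ls; mkdir -p pics; python3 - <<'E'
from rig import r
import cv2,json
s=r.read_state();print(s)
for n in("side","top","wrist"):
    im=r.get_image(n);cv2.imwrite(f"pics/{n}0.png",im[:,:,::-1]);p=r.camera_params(n);print(n,p)
E
```

```text
pics
{'t': 0.0, 'joints': array([ 1.16149592e+00,  5.28468731e-01,  1.43387578e+00,  2.39869671e-06,
        1.18135706e+00, -1.78519487e-01]), 'joint_vel': array([-0.00013507,  0.00053726, -0.00082614,  0.00055587,  0.00112139,
        0.00167165]), 'joint_efforts': array([ 2.97152683e-04, -4.40042424e+01, -1.76589239e+01,  6.33153110e-02,
        5.80458669e-02, -1.49878251e-04]), 'tool_pos': array([0.14265756, 0.60777469, 0.22157847]), 'eef_rot': array([-3.06535223e-04,  1.15134953e-01,  9.93349300e-01, -1.00892227e-03]), 'wrist_force': array([-0.3665984 ,  0.69671138,  0.17781691]), 'torque': array([0.01030819, 0.01646772, 0.04469435]), 'grasp_force': 0.0, 'grip_width': 0.08672212726266632}
side {'fov_y': 45.27226621253083, 'cx': 324.93149038478, 'cy': 207.82004448728526, 'extrinsics': array([[-0.96259755, -0.27046765, -0.01591251,  0.53734342],
       [-0.15761041,  0.60677388, -0.77909204,  0.28221024],
       [ 0.22037449, -0.74744411, -0.62670757,  1.25581926],
       [ 0.        ,  0.        ,  0.        ,  1.        ]])}
top {'fov_y': 56.456931489111724, 'cx': 323.4928203531012, 'cy': 203.605191866527, 'extrinsics': array([[-0.01287824, -0.99988381, -0.00815612, -0.11991487],
       [-0.985368  ,  0.01407683, -0.16985801,  0.62030188],
       [ 0.16995309,  0.00584931, -0.98543479,  1.14666406],
       [ 0.        ,  0.        ,  0.        ,  1.        ]])}
wrist {'fov_y': 71.2852078280414, 'cx': 322.4349473802308, 'cy': 200.94938759188946, 'tool_from_camera': array([[ 1.08091248e-03, -9.65527072e-01, -2.60300413e-01,
         7.09800859e-02],
       [ 9.99999289e-01,  1.17468184e-03, -2.04668912e-04,
         9.58366576e-04],
       [ 5.03383545e-04, -2.60300007e-01,  9.65527655e-01,
        -1.62741113e-01],
       [ 0.00000000e+00,  0.00000000e+00,  0.00000000e+00,
         1.00000000e+00]])}
```

View pics/top0.png

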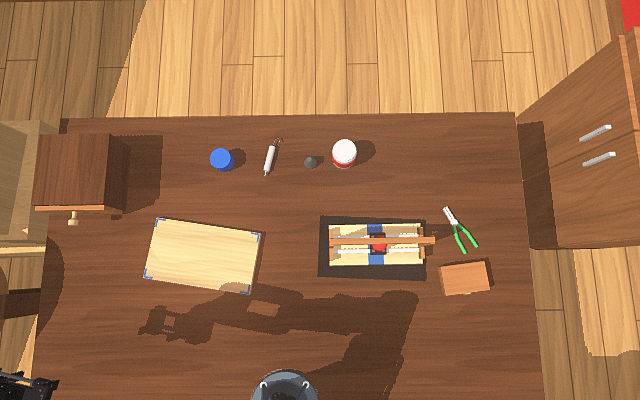

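View pics/side0.png

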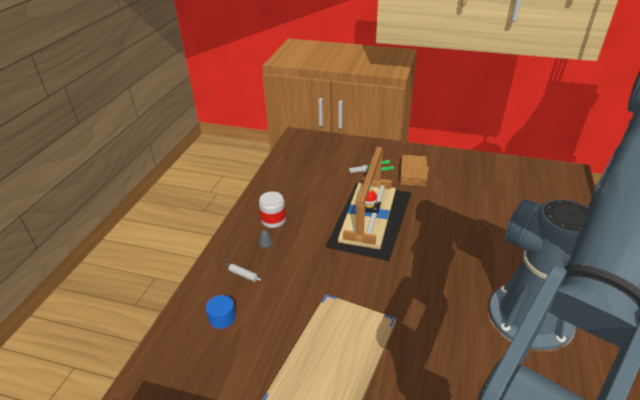

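The top view shows the board on the left (corners about (156,218), (264,232), (251,293), (144,279)) and the rack on its mat around (375,243). The side view shows the bar from (377,150) to (360,235). I'll enlarge these areas to get exact pixels.

```bash
python3 - <<'E'
import cv2,numpy as np
t=cv2.imread("pics/top0.png");s=cv2.imread("pics/side0.png")
def c(im,x,y,w,h,k):
    o=cv2.resize(im[y:y+h,x:x+w],None,fx=k,fy=k,interpolation=cv2.INTER_CUBIC)
    for i in range(0,w,20):
        cv2.line(o,(i*k,0),(i*k,6),(0,0,255),1);cv2.putText(o,str(x+i),(i*k,16),0,.35,(0,255,255),1)
    for i in range(0,h,20):
        cv2.line(o,(0,i*k),(6,i*k),(0,0,255),1);cv2.putText(o,str(y+i),(8,i*k+4),0,.35,(0,255,255),1)
    return o
a=c(t,310,200,132,100,6);cv2.imwrite("pics/c1.png",a[:600,:800])
b=c(s,320,140,100,120,5); d=c(t,135,205,132,100,3)
o=np.zeros((600,900,3),np.uint8);o[:600,:500]=b;o[:300,504:900]=d;o[300:600,504:900]=c(s,255,290,132,100,3);cv2.imwrite("pics/c2.png",o[:,:900][:, :800] if 0 else cv2.resize(o,(800,533),interpolation=cv2.INTER_AREA))
E
```

```text
(no output)
```

View pics/c1.png

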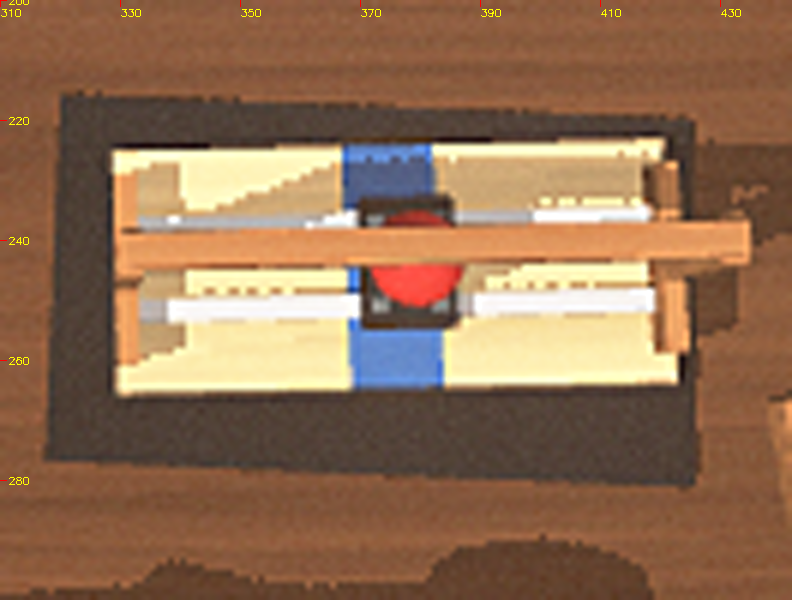

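View pics/c2.png

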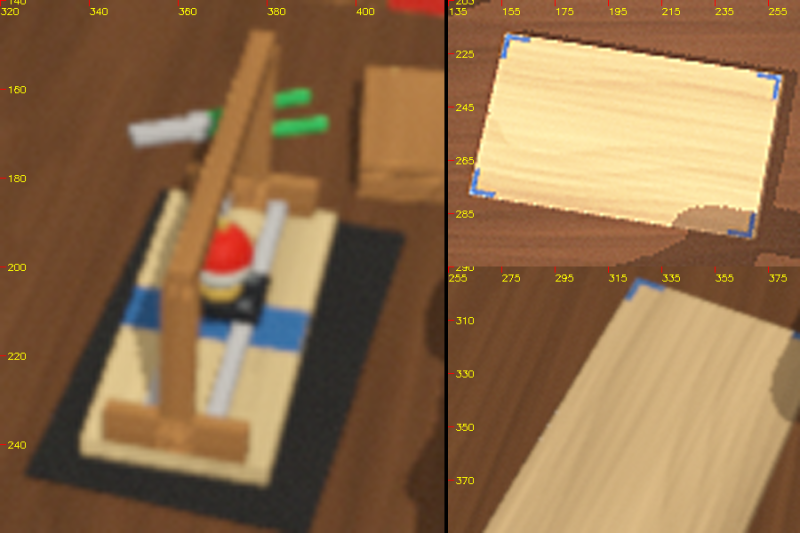

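The crops show the bar's top face: top view (329.5,242) to (435,240.3), side view about (379,147) to (361,202). The carriage is near col 378, row 243, close to the band. Next I'll triangulate the bar and extract the board's outline.

```bash
cat > h.py <<'E'
from rig import r
import cv2,numpy as np
def KE(n):
    p=r.camera_params(n);f=200/np.tan(np.radians(p["fov_y"]/2))
    return np.array([[f,0,p["cx"]],[0,f,p["cy"]],[0,0,1]]),p["extrinsics"]
def plane(n,uv,z):
    K,E=KE(n);out=[]
    for u,v in uv:
        d=E[:3,:3].T@np.linalg.solve(K,[u,v,1]);c=-E[:3,:3].T@E[:3,3];out.append(c+d*(z-c[2])/d[2])
    return np.array(out)
def tri(n1,a,n2,b):
    P=[k@e[:3] for k,e in(KE(n1),KE(n2))]
    X=cv2.triangulatePoints(P[0],P[1],np.array(a,float).T,np.array(b,float).T);return (X[:3]/X[3]).T
def proj(n,X):
    K,E=KE(n);q=K@(E[:3,:3]@np.array(X).T+E[:3,3:]);return (q[:2]/q[2]).T
E
python3 - <<'E'
from h import *
np.set_printoptions(precision=4,suppress=True)
print("bar tri",tri("top",[(329.5,242),(435,240.3)],"side",[(361,202.4),(379,147.2)]))
print("bar z.178",plane("top",[(329.5,242),(435,240.3)],.178))
b=plane("top",[(328.8,225.2),(420.5,223),(423,264),(329.5,266)],.02);print("base",b,b.mean(0))
e=(b[0]+b[3]-b[1]-b[2])/2;print("len",np.linalg.norm(e),"dir",np.arctan2(e[1],e[0]))
print("rack band",plane("top",[(367.5,224.5),(381.5,224),(383.5,264.2),(369,264.5)],.02))
bb=plane("top",[(379,243.5)],.076);print("bobber-ish",bb)
t=cv2.imread("pics/top0.png");
for n,f in(("top","pics/top0.png"),("side","pics/side0.png")):
    h=cv2.cvtColor(cv2.imread(f),cv2.COLOR_BGR2HSV)
    m=((h[...,2]>150)&(h[...,0]>12)&(h[...,0]<30)|((h[...,0]>100)&(h[...,0]<125)&(h[...,1]>80)&(h[...,2]>100))).astype(np.uint8)
    if n=="top": m[:,:130]=0;m[:,300:]=0;m[:205]=0;m[310:]=0
    else: m[:285]=0;m[:,:240]=0;m[:,410:]=0
    m=cv2.morphologyEx(m,cv2.MORPH_OPEN,np.ones((3,3)))
    c=max(cv2.findContours(m,0,2)[0],key=cv2.contourArea);q=cv2.approxPolyDP(cv2.convexHull(c),4,True)[:,0];print(n,q.tolist())
    if n=="top":
        w=plane(n,c[:,0]+0.0,.02);R=cv2.minAreaRect((w[:,:2]*1000).astype(np.float32));print(R)
        print(plane(n,q,.02))
E
```

```text
bar tri [[ 0.4885 -0.1445  0.1705]
 [ 0.4916 -0.443   0.1747]]
bar z.178 [[ 0.4866 -0.1446  0.178 ]
 [ 0.4874 -0.4424  0.178 ]]
base [[ 0.5522 -0.1446  0.02  ]
 [ 0.5553 -0.4446  0.02  ]
 [ 0.4229 -0.4451  0.02  ]
 [ 0.4205 -0.1448  0.02  ]] [ 0.4877 -0.2948  0.02  ]
len 0.30016144312318627 dir 1.5800331879233176
rack band [[ 0.5528 -0.2713  0.02  ]
 [ 0.5538 -0.3171  0.02  ]
 [ 0.4239 -0.3184  0.02  ]
 [ 0.4236 -0.2718  0.02  ]]
bobber-ish [[ 0.4869 -0.2986  0.076 ]]
top [[156, 221], [256, 235], [248, 290], [144, 275]]
((460.8924255371094, 267.7710266113281), (350.8537292480469, 199.74119567871094), 80.6051254272461)
[[0.574  0.4242 0.02  ]
 [0.5234 0.0936 0.02  ]
 [0.3484 0.1159 0.02  ]
 [0.3996 0.4518 0.02  ]]
side [[383, 314], [382, 351], [361, 399], [267, 399], [320, 303], [338, 298]]
```

The rack checks out: base 300 mm long, centre (0.487,-0.294), bar top at about z 0.172–0.178, rails about 0.5° off world y. The board measures 351×200 mm, centre (0.461,0.268), its y axis at about 80.7°. Now I'll move towards the rack.

```bash
cat >> h.py <<'E'
from scipy.spatial.transform import Rotation as Ro
def to(x,y,z,yaw):  # fractions needed; yaw = world angle (deg) of tool y
    s=r.read_state();w=s["eef_rot"];R=Ro.from_quat([w[1],w[2],w[3],w[0]]).as_matrix()
    d=R.T@(np.array([x,y,z])-s["tool_pos"]);c=np.degrees(np.arctan2(R[1,1],R[0,1]))
    t=-((yaw-c+180)%360-180);print("t",s["t"],"pos",s["tool_pos"].round(4),"yaw",c.round(2),"tilt",R[:2,2].round(4),"shift",(d/.5).round(4),"turn",round(t/45,3),"mm",np.linalg.norm(d)*1000)
E
F='[-1,-0.66,-0.48,-0.06,0.84]'
python3 -m creep '[[[-1,-0.66,-0.48,-0.06,0.84],[-1,-0.66,-0.48,-0.06,0.84],[-1,-0.66,-0.48,-0.06,0.84],[-1,-0.66,-0.48,-0.06,0.84],[-1,-0.66,-0.48,-0.06,0.84],[-1,-0.66,-0.48,-0.06,0.84],[-1,-0.66,-0.48,-0.06,0.84],[-1,-0.66,-0.48,-0.06,0.84],[-1,-0.66,-0.48,-0.06,0.84],[-1,-0.66,-0.48,-0.06,0.84]]]'
python3 -c "
from h import *
to(.487,-.294,.25,.5)"
```

```text
t: 0.98
tool_pos: [0.4108, 0.297, 0.2527]
eef_rot: [0.0, 0.431, 0.902, -0.0]
wrist_force: [0.6, 1.1, -0.6]
grip_width: 0.0874
grasp_force: 0.0
t 0.9833 pos [0.4108 0.297  0.2527] yaw 38.91 tilt [ 0.0006 -0.0004] shift [-1.0154 -0.6239  0.006 ] turn 0.854 mm 595.8790499002182
```

```bash

python3 -m creep '[[[-1,-0.68,-0.42,0,0.6],[-1,-0.68,-0.42,0,0.6],[-1,-0.68,-0.42,0,0.6],[-1,-0.68,-0.42,0,0.6],[-1,-0.68,-0.42,0,0.6],[-1,-0.68,-0.42,0,0.6],[-1,-0.68,-0.42,0,0.6],[-1,-0.68,-0.42,0,0.6],[-1,-0.68,-0.42,0,0.6],[-1,-0.68,-0.42,0,0.6]]]'
python3 -c "
from h import *
to(.487,-.294,.25,.5)"
```

```text
t: 1.82
tool_pos: [0.4605, -0.1013, 0.2527]
eef_rot: [0.001, 0.631, 0.776, -0.0]
wrist_force: [1.2, 0.7, 0.5]
grip_width: 0.0869
grasp_force: 0.0
t 1.8167 pos [ 0.4605 -0.1013  0.2527] yaw 11.83 tilt [ 0.0013 -0.0019] shift [-0.3882 -0.0272  0.0062] turn 0.252 mm 194.57407400288645
```

```bash

python3 -m creep '[[[-1,-0.388,-0.027,0,0.252],[-1,-0.388,-0.027,0,0.252],[-1,-0.388,-0.027,0,0.252],[-1,-0.388,-0.027,0,0.252],[-1,-0.388,-0.027,0,0.252],[-1,-0.388,-0.027,0,0.252],[-1,-0.388,-0.027,0,0.252],[-1,-0.388,-0.027,0,0.252]]]'
python3 - <<'E'
from h import *
to(.487,-.294,.147,.5)
im=r.get_image("wrist")[:,:,::-1];cv2.imwrite("pics/w1.png",im)
E
```

```text
t: 2.48
tool_pos: [0.4863, -0.2887, 0.252]
eef_rot: [-0.001, 0.703, 0.711, 0.0]
wrist_force: [0.1, 1.0, 1.0]
grip_width: 0.0871
grasp_force: 0.0
t 2.4833 pos [ 0.4863 -0.2887  0.252 ] yaw 0.62 tilt [-0.0014  0.0019] shift [-0.011   0.0016  0.2099] turn 0.003 mm 105.08852735723812
```

View pics/w1.png

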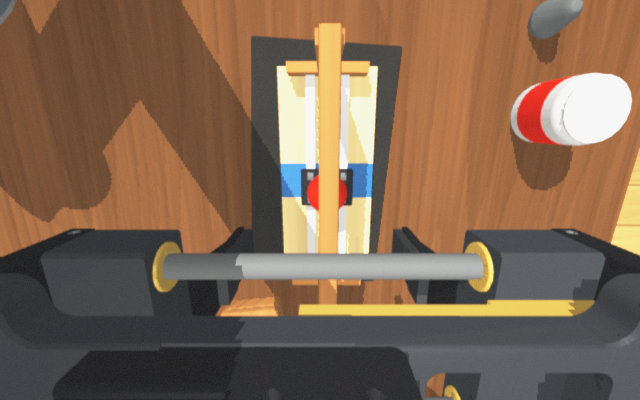

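The wrist view shows the bar at columns 318–341, the band at rows 164–197, and the bobber at (328,193), slightly on the -y side of the band's middle. I'll locate the bar and the band from this view.

```bash
cat >> h.py <<'E'
def wplane(uv,z,s=None):
    s=s or r.read_state();p=r.camera_params("wrist");f=200/np.tan(np.radians(p["fov_y"]/2))
    w=s["eef_rot"];R=Ro.from_quat([w[1],w[2],w[3],w[0]]).as_matrix();T=p["tool_from_camera"]
    c=R@T[:3,3]+s["tool_pos"];d=np.array([[(u-p["cx"])/f,(v-p["cy"])/f,1] for u,v in uv])@T[:3,:3].T@R.T
    return c+d*((z-c[2])/d[:,2])[:,None]
E
python3 - <<'E'
from h import *
np.set_printoptions(precision=4,suppress=True)
im=cv2.imread("pics/w1.png");h=cv2.cvtColor(im,cv2.COLOR_BGR2HSV)
for v in(90,130,220):print(v,[tuple(h[v,c]) for c in range(314,346,3)])
print(wplane([(317,40),(341,40),(318.5,130),(341,130),(320,220),(340,220)],.178))
print("band",wplane([(285,164),(285,197),(368,164),(368,197)],.02))
print("base far",wplane([(277.5,67),(377,67)],.02))
print("bob",wplane([(328,193)],.09))
E
```

```text
90 [(np.uint8(0), np.uint8(0), np.uint8(247)), (np.uint8(22), np.uint8(99), np.uint8(235)), (np.uint8(19), np.uint8(146), np.uint8(245)), (np.uint8(20), np.uint8(138), np.uint8(246)), (np.uint8(21), np.uint8(138), np.uint8(246)), (np.uint8(20), np.uint8(138), np.uint8(246)), (np.uint8(20), np.uint8(143), np.uint8(246)), (np.uint8(20), np.uint8(140), np.uint8(246)), (np.uint8(19), np.uint8(143), np.uint8(246)), (np.uint8(16), np.uint8(12), np.uint8(230)), (np.uint8(24), np.uint8(6), np.uint8(231))]
130 [(np.uint8(0), np.uint8(0), np.uint8(247)), (np.uint8(27), np.uint8(76), np.uint8(246)), (np.uint8(18), np.uint8(144), np.uint8(245)), (np.uint8(21), np.uint8(143), np.uint8(246)), (np.uint8(21), np.uint8(138), np.uint8(246)), (np.uint8(20), np.uint8(140), np.uint8(246)), (np.uint8(19), np.uint8(141), np.uint8(246)), (np.uint8(19), np.uint8(145), np.uint8(245)), (np.uint8(17), np.uint8(146), np.uint8(242)), (np.uint8(19), np.uint8(9), np.uint8(228)), (np.uint8(19), np.uint8(9), np.uint8(228))]
220 [(np.uint8(0), np.uint8(0), np.uint8(247)), (np.uint8(23), np.uint8(96), np.uint8(236)), (np.uint8(18), np.uint8(147), np.uint8(244)), (np.uint8(19), np.uint8(141), np.uint8(246)), (np.uint8(20), np.uint8(143), np.uint8(246)), (np.uint8(19), np.uint8(146), np.uint8(246)), (np.uint8(19), np.uint8(150), np.uint8(245)), (np.uint8(19), np.uint8(146), np.uint8(244)), (np.uint8(13), np.uint8(85), np.uint8(199)), (np.uint8(19), np.uint8(9), np.uint8(224)), (np.uint8(17), np.uint8(8), np.uint8(222))]
[[ 0.4807 -0.1532  0.178 ]
 [ 0.499  -0.1529  0.178 ]
 [ 0.4824 -0.2196  0.178 ]
 [ 0.501  -0.2194  0.178 ]
 [ 0.4845 -0.2978  0.178 ]
 [ 0.5024 -0.2975  0.178 ]]
band [[ 0.4331 -0.269   0.02  ]
 [ 0.432  -0.3172  0.02  ]
 [ 0.5506 -0.2674  0.02  ]
 [ 0.5532 -0.3156  0.02  ]]
base far [[ 0.4261 -0.1431  0.02  ]
 [ 0.5553 -0.1414  0.02  ]]
bob [[ 0.4932 -0.2937  0.09  ]]
```

```bash

python3 -c "
from h import *
to(.4915,-.2935,.147,1.0)"
python3 -m creep '[[[-1,-0.010,0.010,0.21,-0.009],[-1,-0.010,0.010,0.21,-0.009],[-1,-0.010,0.010,0.21,-0.009],[-1,-0.010,0.010,0.21,-0.009],[-1,-0.010,0.010,0.21,-0.009],[-1,-0.010,0.010,0.21,-0.009]]]'
python3 - <<'E'
from h import *
to(.4915,-.2935,.147,1.0)
im=r.get_image("wrist")[:,:,::-1];cv2.imwrite("pics/w2.png",im)
E
```

```text
t 2.5333 pos [ 0.4863 -0.2881  0.2521] yaw 0.68 tilt [-0.0013  0.0017] shift [-0.0112  0.0105  0.2102] turn -0.007 mm 105.39011077806946
t: 3.03
tool_pos: [0.493, -0.2944, 0.1492]
eef_rot: [0.001, 0.7, 0.714, 0.0]
wrist_force: [0.8, -0.2, 1.5]
grip_width: 0.087
grasp_force: 0.0
t 3.0333 pos [ 0.493  -0.2944  0.1492] yaw 1.12 tilt [ 0.0019 -0.0016] shift [ 0.0018 -0.003   0.0043] turn 0.003 mm 2.778928858720421
```

View pics/w2.png

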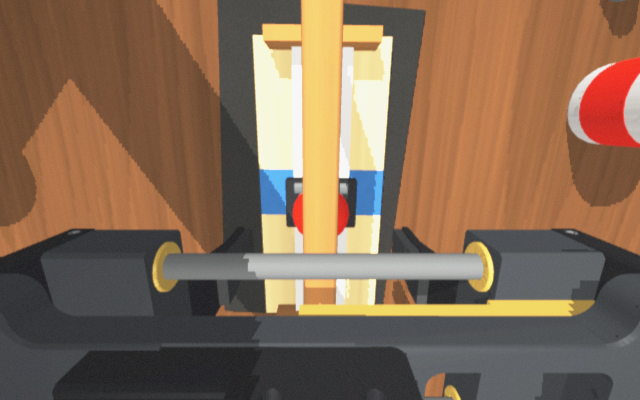

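The wrist view shows the bar centred at col 322, the band at rows 170–214, and the bobber top edge near row 190. I'll add a carriage estimator and close the grip.

```bash
cat >> h.py <<'E'
_g=np.linspace(-.12,.12,121)
def _model():
    p=r.camera_params("wrist");f=200/np.tan(np.radians(p["fov_y"]/2));T=np.linalg.inv(p["tool_from_camera"])
    n=np.random.default_rng(0).normal(size=(3000,3));n=.025*n/np.linalg.norm(n,axis=1)[:,None]
    pr=lambda P:(lambda q:q[1]/q[2]*f+p["cy"])(T[:3,:3]@P.T+T[:3,3:])
    return np.array([pr(n+[x,0,.073]).min() for x in _g]),np.array([pr(np.array([[x,0,.129]]))[0] for x in _g])
def carr(save=None,full=True):
    s=r.read_state();im=r.get_image("wrist");h=cv2.cvtColor(im,cv2.COLOR_RGB2HSV).astype(int)
    H,S,V=h[...,0],h[...,1],h[...,2]
    red=((H<5)|(H>174))&(S>190)&(V>120);red[:,:285]=0;red[:,365:]=0
    k=cv2.morphologyEx(red.astype(np.uint8),cv2.MORPH_OPEN,np.ones((2,2)))
    rows=np.flatnonzero(k.sum(1)>=4);bl=(H>100)&(H<125)&(S>120)&(V>70)
    bt,bb=[],[]
    for c in list(range(262,284))+list(range(360,380)):
        q=np.flatnonzero(bl[:250,c])
        if len(q)>8: bt.append(q[0]);bb.append(q[-1]+1)
    ct,cb=_model();top=rows[0] if len(rows) else None
    x=np.interp(-top,-ct[::-1]*1 if ct[0]<ct[-1] else -ct,_g[::-1] if ct[0]<ct[-1] else _g) if top is not None else None
    band=[np.interp(-np.median(b),-cb if cb[0]>cb[-1] else -cb[::-1],_g if cb[0]>cb[-1] else _g[::-1]) if b else np.nan for b in(bt,bb)]
    if save: cv2.imwrite(save,im[:,:,::-1])
    w=s["eef_rot"];R=Ro.from_quat([w[1],w[2],w[3],w[0]]).as_matrix()
    print("t %.2f"%s["t"],"redrows",(top,rows[-1] if len(rows) else None),"x_bob %.4f"%(x if x is not None else np.nan),"band",np.round(band,4),"CARR %.4f"%((x if x is not None else np.nan)-np.mean(band)),
     "pos",s["tool_pos"].round(4),"yaw %.2f"%np.degrees(np.arctan2(R[1,1],R[0,1])),"tilt",R[:2,2].round(4),"F",s["wrist_force"].round(1),"T",s["torque"].round(2),"w",round(s["grip_width"],4),round(s["grasp_force"],1))
E
python3 -c "
from h import *
carr()"
python3 -m creep '[[[1,0,0,0,0],[1,0,0,0,0],[1,0,0,0,0],[1,0,0,0,0],[1,0,0,0,0],[1,0,0,0,0],[1,0,0,0,0],[1,0,0,0,0]]]' 60
python3 -c "
from h import *
carr()"
```

```text
t 3.08 redrows (np.int64(196), np.int64(231)) x_bob -0.0130 band [ 0.0269 -0.0205] CARR -0.0162 pos [ 0.4933 -0.2949  0.1497] yaw 1.10 tilt [ 0.003  -0.0026] F [ 0.3 -0.2  0.7] T [-0.04  0.06 -0.02] w 0.0871 0.0
t: 3.8
tool_pos: [0.4919, -0.2946, 0.1474]
eef_rot: [-0.0, 0.701, 0.713, -0.0]
wrist_force: [0.4, 0.3, 0.9]
grip_width: 0.0421
grasp_force: 0.0
t 3.80 redrows (np.int64(197), np.int64(233)) x_bob -0.0139 band [ 0.0258 -0.0217] CARR -0.0160 pos [ 0.4919 -0.2946  0.1474] yaw 1.04 tilt [-0.0002  0.0002] F [0.4 0.3 0.9] T [-0.14  0.01 -0.01] w 0.0421 0.0
```

```bash
sed -i 's/return np.array(\[pr(n+/n[:,2]=-abs(n[:,2]);return np.array([pr(n+/' h.py
python3 -m creep '[[[1,0,0,0,0],[1,0,0,0,0],[1,0,0,0,0],[1,0,0,0,0],[1,0,0,0,0],[1,0,0,0,0],[1,0,0,0,0],[1,0,0,0,0]]]' 60
python3 - <<'E'
from h import *
import h
carr("pics/w3.png")
p=r.camera_params("wrist");f=200/np.tan(np.radians(p["fov_y"]/2));T=np.linalg.inv(p["tool_from_camera"])
n=np.random.default_rng(0).normal(size=(3000,3));n=.025*n/np.linalg.norm(n,axis=1)[:,None];n[:,2]=-abs(n[:,2])
for x in(-.02,-.01,0):
    q=T[:3,:3]@(n+[x,0,.073]).T+T[:3,3:];v=q[1]/q[2]*f+p["cy"];print(x,v.min(),v.max())
    for zz in(.1,.11,.12):
        q=T[:3,:3]@np.array([[x,0,zz]]).T+T[:3,3:];print(zz,q[1]/q[2]*f+p["cy"])
im=cv2.imread("pics/w3.png");g=im.max(2).astype(int)
for c in(296,299,345,348):print(c,g[165:240,c].tolist())
E
```

```text
t: 4.52
tool_pos: [0.4917, -0.2946, 0.1474]
eef_rot: [-0.0, 0.701, 0.714, -0.0]
wrist_force: [-1.2, -0.9, -0.5]
grip_width: 0.0173
grasp_force: 60.0
t 4.52 redrows (np.int64(197), np.int64(229)) x_bob -0.0130 band [ 0.0258 -0.0229] CARR -0.0145 pos [ 0.4917 -0.2946  0.1474] yaw 1.05 tilt [-0.0006  0.0002] F [-1.2 -0.9 -0.5] T [-0.18  0.18  0.08] w 0.0173 60.0
-0.02 204.72330726935343 259.5205436896888
0.1 [221.29154409]
0.11 [218.07514626]
0.12 [215.06787926]
-0.01 193.63884249336797 249.1321327610459
0.1 [211.69426106]
0.11 [208.77383586]
0.12 [206.04498037]
0 182.3128092563376 238.53957449421353
0.1 [201.91315739]
0.11 [199.30047078]
0.12 [196.86069998]
296 [247, 247, 247, 247, 247, 247, 247, 247, 247, 247, 247, 247, 245, 171, 84, 68, 74, 87, 146, 185, 194, 194, 192, 178, 174, 172, 166, 151, 127, 93, 79, 79, 77, 76, 76, 77, 102, 151, 215, 240, 245, 246, 247, 247, 247, 247, 247, 247, 247, 247, 247, 247, 247, 247, 247, 246, 246, 244, 235, 206, 168, 117, 69, 58, 56, 56, 52, 54, 53, 53, 57, 54, 54, 55, 51]
299 [247, 247, 247, 247, 247, 247, 247, 247, 247, 247, 247, 247, 245, 175, 85, 7
[... 300 characters left out ...]
7, 247, 247, 247, 247, 247, 247, 247, 247, 247, 246, 172, 81, 67, 76, 86, 134, 175, 198, 199, 195, 187, 180, 175, 172, 161, 139, 101, 89, 117, 158, 179, 192, 194, 198, 199, 201, 202, 203, 205, 210, 208, 208, 211, 208, 213, 214, 215, 215, 218, 219, 219, 221, 222, 222, 223, 222, 222, 219, 188, 130, 84, 61, 49, 49, 48, 45, 51, 50, 49, 53, 52, 53]
348 [247, 247, 247, 247, 247, 247, 247, 247, 247, 247, 247, 247, 245, 173, 81, 57, 55, 64, 88, 112, 128, 133, 134, 135, 156, 168, 162, 143, 111, 83, 61, 57, 55, 58, 63, 76, 108, 152, 178, 185, 191, 196, 194, 199, 200, 203, 201, 199, 201, 202, 205, 207, 209, 210, 211, 211, 209, 206, 201, 196, 176, 125, 58, 40, 48, 50, 55, 50, 53, 53, 56, 54, 53, 54, 52]
```

```bash
python3 - <<'E'
s=open('h.py').read()
i=s.index("    ct,cb=_model()");j=s.index("    band=[np")
s=s[:i]+'''    ct,cb=_model();top=rows[0] if len(rows) else None
    x=np.interp(-(top+15),-ct,_g) if top is not None and ct[0]>ct[-1] else np.nan
'''+s[j:]
s=s.replace("n[:,2]=-abs(n[:,2]);return np.array([pr(n+[x,0,.073]).min() for x in _g])","return np.array([pr(np.array([[x,0,.068]]))[0] for x in _g])")
s=s.replace("x if x is not None else np.nan","x")
open('h.py','w').write(s)
E
python3 -c "
from h import *
carr()"
python3 -m creep '[[[1,0,0,-0.02,0],[1,0,0,-0.05,0],[1,0,0,-0.08,0],[1,0,0,-0.105,0],[1,0,0,-0.12,0],[1,0,0,-0.12,0]]]' 60
python3 -c "
from h import *
carr();carr();carr()"
```

```text
t 4.57 redrows (np.int64(198), np.int64(229)) x_bob -0.0012 band [ 0.0258 -0.0229] CARR -0.0027 pos [ 0.4918 -0.2945  0.1474] yaw 1.05 tilt [-0.0006  0.0002] F [-1.3 -0.1 -1.1] T [-0.15  0.2   0.07] w 0.0175 60.0
t: 5.12
tool_pos: [0.4929, -0.2951, 0.2094]
eef_rot: [0.002, 0.701, 0.713, 0.0]
wrist_force: [1.7, -0.0, -5.2]
grip_width: 0.0177
grasp_force: 60.0
t 5.12 redrows (np.int64(199), np.int64(229)) x_bob -0.0021 band [ 0.0258 -0.0229] CARR -0.0036 pos [ 0.4929 -0.2951  0.2094] yaw 1.03 tilt [ 0.003  -0.0021] F [ 1.7 -0.  -5.2] T [-0.19 -0.12  0.03] w 0.0177 60.0
t 5.17 redrows (np.int64(201), np.int64(229)) x_bob -0.0039 band [ 0.0258 -0.0228] CARR -0.0054 pos [ 0.4924 -0.2948  0.2082] yaw 1.04 tilt [ 0.0014 -0.001 ] F [-0.9 -0.4 -6.4] T [-0.07 -0.02 -0.02] w 0.0173 60.0
t 5.22 redrows (np.int64(202), np.int64(229)) x_bob -0.0049 band [ 0.0258 -0.0228] CARR -0.0063 pos [ 0.4918 -0.2943  0.2073] yaw 1.04 tilt [-0.0002  0.0006] F [ 0.5 -1.5 -5.3] T [-0.1   0.04 -0.01] w 0.0177 60.0
```

The lift worked and the carriage is drifting slowly towards -y. I'll refine the estimator with subpixel rows and logging, and step the rack -25 mm so the carriage sits on the + side.

```bash
python3 - <<'E'
s=open('h.py').read()
s=s.replace("x=np.interp(-(top+15),","tt=[np.flatnonzero(red[:,c])[0] for c in (297,298,299,300,344,345,346,347) if red[:,c].sum()>3];x=np.interp(-(np.mean(tt)+OFF if tt else np.nan),")
s=s.replace("    if save:","    global LAST;LAST=(s['t'],s['tool_pos'][1],s['tool_pos'][0],x-np.mean(band));open('log.txt','a').write('%.3f %.4f %.4f %.4f\\n'%LAST)\n    if save:")
s=s.replace("def carr(","OFF=14.0\ndef carr(")
open('h.py','w').write(s)
import cv2,numpy as np
h=cv2.cvtColor(cv2.imread("pics/w3.png"),cv2.COLOR_BGR2HSV).astype(int);H,S,V=h[...,0],h[...,1],h[...,2]
red=((H<5)|(H>174))&(S>190)&(V>120)
print([np.flatnonzero(red[:260,c])[0] if red[:260,c].any() else None for c in (297,298,299,300,344,345,346,347)])
E
python3 -m creep '[[[1,-0.02,0,0,0],[1,-0.05,0,0,0],[1,-0.05,0,0,0],[1,-0.05,0,0,0]]]' 60
python3 -c "
from h import *
carr();carr();carr()"
```

```text
[np.int64(202), np.int64(201), np.int64(199), np.int64(197), np.int64(197), np.int64(198), np.int64(200), np.int64(202)]
t: 5.6
tool_pos: [0.4925, -0.3213, 0.2071]
eef_rot: [0.0, 0.701, 0.713, 0.0]
wrist_force: [-0.5, -0.1, -5.0]
grip_width: 0.0178
grasp_force: 60.0
t 5.60 redrows (np.int64(177), np.int64(214)) x_bob 0.0167 band [ 0.0258 -0.0228] CARR 0.0153 pos [ 0.4925 -0.3213  0.2071] yaw 0.93 tilt [0.0002 0.    ] F [-0.5 -0.1 -5. ] T [-0.19  0.11  0.07] w 0.0178 60.0
t 5.65 redrows (np.int64(179), np.int64(216)) x_bob 0.0149 band [ 0.0258 -0.0228] CARR 0.0134 pos [ 0.4922 -0.3204  0.207 ] yaw 0.96 tilt [-0.0006  0.0008] F [-0.8  0.8 -5.6] T [-0.13  0.06  0.02] w 0.0175 60.0
t 5.70 redrows (np.int64(181), np.int64(217)) x_bob 0.0136 band [ 0.0258 -0.0228] CARR 0.0121 pos [ 0.4921 -0.3198  0.207 ] yaw 0.99 tilt [-0.0008  0.0013] F [ 0.   0.7 -4.8] T [-0.09  0.05 -0.01] w 0.0175 60.0
```

```bash
sed -i 's/OFF=14.0/OFF=16.0/' h.py
python3 -m creep '[[[1,-0.02,0,0,0],[1,-0.05,0,0,0],[1,-0.06,0,0,0],[1,-0.06,0,0,0]]]' 60
python3 -c "
from h import *
carr();carr();carr()" | cut -d' ' -f1-22
tail -6 log.txt
```

```text
t: 6.08
tool_pos: [0.4935, -0.3525, 0.2078]
eef_rot: [0.001, 0.701, 0.713, -0.0]
wrist_force: [-0.5, -0.8, -5.0]
grip_width: 0.018
grasp_force: 60.0
t 6.08 redrows (np.int64(150), np.int64(188)) x_bob 0.0386 band [ 0.0258 -0.0229] CARR 0.0371 pos [ 0.4935 -0.3525  0.2078] yaw 0.94 tilt
t 6.13 redrows (np.int64(153), np.int64(191)) x_bob 0.0362 band [ 0.0258 -0.0228] CARR 0.0347 pos [ 0.4931 -0.3511  0.2076] yaw 0.95 tilt
t 6.18 redrows (np.int64(155), np.int64(192)) x_bob 0.0343 band [ 0.0258 -0.0228] CARR 0.0328 pos [ 0.4928 -0.35    0.2074] yaw
5.600 -0.3213 0.4925 0.0153
5.650 -0.3204 0.4922 0.0134
5.700 -0.3198 0.4921 0.0121
6.083 -0.3525 0.4935 0.0371
6.133 -0.3511 0.4931 0.0347
6.183 -0.3500 0.4928 0.0328
```

```bash
python3 -m creep '[[[1,0,0,0,0],[1,0,0,0,0],[1,0,0,0,0]]]' 60 | head -2
python3 -c "
from h import *
carr();carr()" >/dev/null
tail -5 log.txt
```

```text
t: 6.48
tool_pos: [0.493, -0.3492, 0.2076]
6.083 -0.3525 0.4935 0.0371
6.133 -0.3511 0.4931 0.0347
6.183 -0.3500 0.4928 0.0328
6.483 -0.3492 0.4930 0.0293
6.533 -0.3492 0.4930 0.0290
```

```bash
cat > plan.py <<'E'
from h import *
import h,sys
from scipy.integrate import solve_ivp
from scipy.optimize import least_squares
from scipy.linalg import solve_discrete_are
np.set_printoptions(precision=4,suppress=True,linewidth=200)
def plan(ytgt=.268,win=5.0,n=10,xset=None,look=2):
    for _ in range(look): carr()
    L=np.loadtxt('log.txt');L=L[L[:,0]>=5.5]; L[(L[:,0]<6),3]-=.0022
    L=L[L[:,0]>L[-1,0]-win];t,y,x=L[:,0],L[:,1],L[:,3];z=x+y
    yd=lambda q:(np.interp(q+.05,t,y)-np.interp(q-.05,t,y))/.1
    def sim(p):
        return solve_ivp(lambda q,s:[s[1],p[2]*(s[0]-np.interp(q,t,y)-p[3])-(s[1]-yd(q))/2.3],(t[0],t[-1]+1e-6),[p[0],p[1]],t_eval=t,max_step=.1).y
    P0=np.array([z[0],0,.7,.005]);sg=np.array([.01,.1,.4,.015])
    f=least_squares(lambda p:np.r_[(sim(p)[0]-z)/.001,(p-P0)/sg],P0);p=f.x;S=sim(p)
    G,x0=p[2:];w=S[1,-1]; m=t>t[-1]-.2
    Y0=L[-1,1];yv=np.polyfit(t[m],y[m],1)[0] if m.sum()>1 else 0
    vcmd=float(sys.argv[1]) if len(sys.argv)>1 else 0   # rack speed commanded at end of last call
    d=1/12
    A=np.array([[1,d,0,0],[G*d,1-d/2.3,0,0],[0,0,1,d],[0,0,0,1]]);B=np.array([[-d*d/2],[-d],[d*d/2],[d]])
    Q=np.diag([1/.04**2,1/.08**2,1/.25**2,1/.15**2]);Rr=np.array([[1/.15**2]])
    X=solve_discrete_are(A,B,Q,Rr);K=np.linalg.solve(Rr+B.T@X@B,B.T@X@A)
    s=np.array([x[-1]-x0,w-yv,np.clip(Y0-ytgt,-.35,.35),vcmd]);off=Y0-ytgt-s[2]
    s[1]=w-vcmd
    o=[];xs=[];us=[]
    for i in range(80):
        u=np.clip(-(K@s)[0],-.25,.25);s=A@s+B[:,0]*u;o.append(s[2]-(Y0-ytgt-off));xs.append(s[0]+x0);us.append(s[3])
    o=np.array(o)
    print("FIT G %.2f x0 %.4f x %.4f w %.4f rackv %.4f resid"%(G,x0,x[-1],w,yv),((S[0]-z)*1000)[-6:].round(1))
    print("rows frac",(o[:n]/.5).round(4),"\nvend",us[n-1].round(4),"x pred",np.array(xs)[[4,9,19,29,39,59,79]],"y",(Y0+o)[[9,19,29,39,59,79]])
if __name__=="__main__":plan()
E
python3 plan.py 0 | cut -c1-330
```

```text
t 6.58 redrows (np.int64(160), np.int64(197)) x_bob 0.0307 band [ 0.0258 -0.0229] CARR 0.0292 pos [ 0.4931 -0.3493  0.2076] yaw 1.06 tilt [0. 0.] F [ 1.1  0.2 -4.6] T [-0.1   0.07  0.01] w 0.0176 60.0
t 6.63 redrows (np.int64(160), np.int64(197)) x_bob 0.0305 band [ 0.0258 -0.0229] CARR 0.0290 pos [ 0.493  -0.3494  0.2076] yaw 1.06 tilt [0. 0.] F [ 0.6  0.3 -5.5] T [-0.12  0.08  0.04] w 0.0174 60.0
FIT G 0.75 x0 0.0029 x 0.0290 w -0.0023 rackv -0.0014 resid [ 0.   0.1  0.1  0.1 -0.2 -0. ]
rows frac [0.0001 0.0004 0.001  0.002  0.0033 0.005  0.0072 0.0097 0.0127 0.0161] 
vend 0.0214 x pred [ 0.0278  0.0253  0.017   0.0086  0.0023 -0.0041 -0.0054] y [-0.3414 -0.3151 -0.2781 -0.237  -0.1579 -0.0942]
```

```bash
python3 -m creep '[[[1,0,0,0,0],[1,0.0005,0,0,0],[1,0.001,0,0,0],[1,0.002,0,0,0],[1,0.0035,0,0,0],[1,0.005,0,0,0],[1,0.007,0,0,0],[1,0.010,0,0,0],[1,0.013,0,0,0],[1,0.016,0,0,0]]]' 60 | head -2
sed -i 's/for _ in range(look): carr()/for _ in range(look): carr()/; s/look=2/look=1/' plan.py
python3 plan.py 0.036
```

```text
t: 7.52
tool_pos: [0.4928, -0.3414, 0.2076]
t 7.52 redrows (np.int64(163), np.int64(200)) x_bob 0.0278 band [ 0.0258 -0.0228] CARR 0.0264 pos [ 0.4928 -0.3414  0.2076] yaw 1.05 tilt [-0.0001  0.0001] F [ 0.2  0.8 -4.9] T [-0.14  0.08  0.04] w 0.0172 60.0
FIT G 0.74 x0 0.0033 x 0.0264 w 0.0136 rackv 0.0000 resid [ 0.2  0.1  0.1 -0.2 -0.1  0. ]
rows frac [0.0058 0.0114 0.0167 0.022  0.0273 0.0327 0.0381 0.0437 0.0494 0.0553] 
vend 0.036 x pred [ 0.0201  0.0166  0.0101  0.004  -0.0004 -0.0046 -0.0048] y [-0.3137 -0.2795 -0.2397 -0.1989 -0.1248 -0.0682]
```

```bash
python3 -m creep '[[[1,0.004,0,0,0],[1,0.008,0,0,0],[1,0.0125,0,0,0],[1,0.0175,0,0,0],[1,0.0225,0,0,0],[1,0.028,0,0,0],[1,0.0335,0,0,0],[1,0.039,0,0,0],[1,0.045,0,0,0],[1,0.051,0,0,0]]]' 60 | head -2
python3 plan.py 0.036
```

```text
t: 8.4
tool_pos: [0.4924, -0.3158, 0.2075]
t 8.40 redrows (np.int64(169), np.int64(205)) x_bob 0.0229 band [ 0.0258 -0.0228] CARR 0.0214 pos [ 0.4924 -0.3158  0.2075] yaw 1.04 tilt [-0.  0.] F [-0.3  0.2 -5. ] T [-0.16  0.07 -0.01] w 0.0176 60.0
FIT G 0.73 x0 0.0021 x 0.0214 w 0.0297 rackv 0.0000 resid [ 0.   0.1 -0.2 -0.1  0.3 -0.1]
rows frac [0.0064 0.0134 0.021  0.029  0.0374 0.0461 0.055  0.0641 0.0734 0.0828] 
vend 0.0566 x pred [ 0.0163  0.0101  0.001  -0.0039 -0.0063 -0.0074 -0.006 ] y [-0.2744 -0.2266 -0.1804 -0.138  -0.0682 -0.0195]
```

```bash
python3 -m creep '[[[1,0.006,-0.001,0,0.003],[1,0.013,-0.002,0,0.006],[1,0.020,-0.003,0,0.009],[1,0.028,-0.004,0,0.012],[1,0.036,-0.005,0,0.015],[1,0.045,-0.006,0,0.018],[1,0.054,-0.007,0,0.021],[1,0.063,-0.008,0,0.024],[1,0.072,-0.009,0,0.027],[1,0.081,-0.010,0,0.030]]]' 60 | head -2
python3 plan.py 0.054
```

```text
t: 9.28
tool_pos: [0.4866, -0.2752, 0.2076]
t 9.28 redrows (np.int64(175), np.int64(212)) x_bob 0.0170 band [ 0.0258 -0.0228] CARR 0.0155 pos [ 0.4866 -0.2752  0.2076] yaw -0.32 tilt [-0. -0.] F [-0.4 -0.4 -5.1] T [-0.13 -0.    0.05] w 0.0174 60.0
FIT G 0.64 x0 -0.0019 x 0.0155 w 0.0444 rackv 0.0000 resid [-0.  -0.3 -0.2  0.3  0.4 -0.3]
rows frac [0.0096 0.0201 0.0314 0.0433 0.0556 0.0681 0.0807 0.0934 0.1061 0.1187] 
vend 0.0756 x pred [ 0.0074 -0.0017 -0.0122 -0.0152 -0.0155 -0.0135 -0.0105] y [-0.2158 -0.1566 -0.1063 -0.0638  0.0007  0.042 ]
```

```bash
python3 -m creep '[[[1,0.009,-0.001,0,0.003],[1,0.018,-0.002,0,0.006],[1,0.027,-0.003,0,0.009],[1,0.036,-0.004,0,0.012],[1,0.045,-0.005,0,0.015],[1,0.055,-0.006,0,0.018],[1,0.065,-0.007,0,0.021],[1,0.075,-0.008,0,0.024],[1,0.085,-0.009,0,0.027],[1,0.095,-0.010,0,0.030]]]' 60 | head -2
python3 plan.py 0.06
```

```text
t: 10.17
tool_pos: [0.4819, -0.2277, 0.2076]
t 10.17 redrows (np.int64(176), np.int64(213)) x_bob 0.0162 band [ 0.0258 -0.0228] CARR 0.0147 pos [ 0.4819 -0.2277  0.2076] yaw -1.67 tilt [ 0.0001 -0.0001] F [ 0.3  0.2 -4.8] T [-0.11  0.02  0.01] w 0.0175 60.0
FIT G 0.54 x0 -0.0079 x 0.0147 w 0.0569 rackv 0.0000 resid [-0.4 -0.2  0.2  0.4  0.4 -0.4]
rows frac [0.0114 0.0252 0.0409 0.0578 0.0756 0.0939 0.1125 0.1311 0.1497 0.1681] 
vend 0.1093 x pred [ 0.0019 -0.0155 -0.033  -0.0348 -0.0318 -0.0244 -0.0184] y [-0.1437 -0.0632 -0.0033  0.0417  0.1015  0.1328]
```

```bash
python3 -m creep '[[[1,0.011,-0.001,0,0.003],[1,0.023,-0.002,0,0.006],[1,0.035,-0.003,0,0.009],[1,0.047,-0.004,0,0.012],[1,0.060,-0.005,0,0.015],[1,0.073,-0.006,0,0.018],[1,0.086,-0.007,0,0.021],[1,0.099,-0.008,0,0.024],[1,0.112,-0.009,0,0.027],[1,0.125,-0.010,0,0.030]]]' 60 | head -2
python3 plan.py 0.078
```

```text
t: 11.05
tool_pos: [0.4787, -0.1649, 0.2076]
t 11.05 redrows (np.int64(181), np.int64(218)) x_bob 0.0109 band [ 0.0258 -0.0228] CARR 0.0094 pos [ 0.4787 -0.1649  0.2076] yaw -3.02 tilt [ 0. -0.] F [ 0.5 -0.2 -5. ] T [-0.14  0.05 -0.04] w 0.0173 60.0
FIT G 0.53 x0 -0.0092 x 0.0094 w 0.0696 rackv 0.0000 resid [-0.3 -0.1  0.2  0.4  0.2 -0.3]
rows frac [0.0144 0.0313 0.05   0.0699 0.0906 0.1118 0.1331 0.1543 0.1754 0.1961] 
vend 0.1231 x pred [-0.0056 -0.0243 -0.0419 -0.0421 -0.0375 -0.0277 -0.0202] y [-0.0669  0.0223  0.0864  0.1331  0.1912  0.2178]
```

```bash
python3 -m creep '[[[1,0.014,-0.001,0,0.003],[1,0.028,-0.002,0,0.006],[1,0.043,-0.003,0,0.009],[1,0.058,-0.004,0,0.012],[1,0.073,-0.005,0,0.015],[1,0.089,-0.006,0,0.018],[1,0.105,-0.007,0,0.021],[1,0.121,-0.008,0,0.024],[1,0.137,-0.009,0,0.027],[1,0.153,-0.010,0,0.030]]]' 60 | head -2
python3 plan.py 0.09
```

```text
t: 11.93
tool_pos: [0.4777, -0.0881, 0.2076]
t 11.93 redrows (np.int64(191), np.int64(228)) x_bob 0.0020 band [ 0.0258 -0.0228] CARR 0.0005 pos [ 0.4777 -0.0881  0.2076] yaw -4.37 tilt [0. 0.] F [-0.7 -0.3 -5.6] T [-0.11  0.04  0.01] w 0.0177 60.0
FIT G 0.66 x0 -0.0056 x 0.0005 w 0.0800 rackv 0.0000 resid [ 0.1 -0.4 -0.   0.2  0.3 -0.2]
rows frac [0.0158 0.033  0.0512 0.07   0.0892 0.1085 0.1279 0.1471 0.166  0.1847] 
vend 0.1108 x pred [-0.01   -0.0218 -0.0323 -0.0317 -0.028  -0.0203 -0.0143] y [0.0042 0.0858 0.1468 0.1923 0.2499 0.2771]
```

```bash
python3 -m creep '[[[1,0.016,-0.003,0,0.003],[1,0.033,-0.006,0,0.006],[1,0.050,-0.009,0,0.009],[1,0.068,-0.012,0,0.012],[1,0.086,-0.015,0,0.015],[1,0.104,-0.018,0,0.018],[1,0.122,-0.021,0,0.021],[1,0.140,-0.024,0,0.024],[1,0.158,-0.027,0,0.027],[1,0.176,-0.030,0,0.030]]]' 60 | head -2
python3 plan.py 0.108
```

```text
t: 12.82
tool_pos: [0.4694, 0.0009, 0.2076]
t 12.82 redrows (np.int64(204), np.int64(229)) x_bob -0.0099 band [ 0.0258 -0.0228] CARR -0.0114 pos [0.4694 0.0009 0.2076] yaw -5.72 tilt [0. 0.] F [ 0.1 -0.4 -4.6] T [-0.12  0.01 -0.06] w 0.0177 60.0
FIT G 0.58 x0 -0.0093 x -0.0114 w 0.0887 rackv 0.0000 resid [ 0.1 -0.2 -0.2  0.2  0.5 -0.3]
rows frac [0.0188 0.0389 0.0599 0.0813 0.103  0.1245 0.1459 0.1669 0.1875 0.2075] 
vend 0.1184 x pred [-0.0253 -0.0387 -0.0478 -0.0439 -0.0372 -0.0254 -0.0174] y [0.1046 0.1879 0.2445 0.2824 0.3218 0.331 ]
```

```bash
python3 -m creep '[[[1,0.018,-0.003,0,0.003],[1,0.037,-0.006,0,0.006],[1,0.056,-0.009,0,0.009],[1,0.075,-0.012,0,0.012],[1,0.094,-0.015,0,0.015],[1,0.113,-0.018,0,0.018],[1,0.132,-0.021,0,0.021],[1,0.150,-0.024,0,0.024],[1,0.167,-0.027,0,0.027],[1,0.184,-0.030,0,0.030]]]' 60 | head -2
python3 plan.py 0.1
```

```text
t: 13.7
tool_pos: [0.4636, 0.0939, 0.2075]
t 13.70 redrows (np.int64(216), np.int64(229)) x_bob -0.0221 band [ 0.0258 -0.0228] CARR -0.0236 pos [0.4636 0.0939 0.2075] yaw -7.06 tilt [-0. -0.] F [-0.7 -0.5 -5.4] T [-0.02  0.05  0.01] w 0.0176 60.0
FIT G 0.56 x0 -0.0106 x -0.0236 w 0.0912 rackv 0.0000 resid [ 0.1 -0.3 -0.   0.4  0.  -0.1]
rows frac [0.0175 0.0366 0.0566 0.0771 0.0979 0.1186 0.1392 0.1593 0.179  0.1981] 
vend 0.1128 x pred [-0.0346 -0.0466 -0.0536 -0.0478 -0.0395 -0.0257 -0.0169] y [0.1929 0.2704 0.3191 0.3482 0.3699 0.3638]
```

```bash
python3 - <<'E'
s=open('h.py').read()
s=s.replace("    band=[np","    bk=[]\n    for c in list(range(290,296))+list(range(349,354)):\n        q=np.flatnonzero(V[100:250,c]<110);bk.append(100+q[0] if len(q) else np.nan)\n    bk=np.nanmedian(bk);p_=r.camera_params('wrist')\n    ck=_edge();xb=np.interp(-bk,-ck,_g)\n    if top is None or np.mean(tt or [999])>222: x=xb\n    band=[np",1)
s=s.replace('"x_bob %.4f"%(x)','"x_bob %.4f black row %.1f x %.4f"%(x,bk,xb)')
s=s.replace("OFF=16.0","OFF=16.0\nDX=.025\ndef _edge():\n    p=r.camera_params('wrist');f=200/np.tan(np.radians(p['fov_y']/2));T=np.linalg.inv(p['tool_from_camera'])\n    q=T[:3,:3]@np.array([[x+DX,0,.11] for x in _g]).T+T[:3,3:];return q[1]/q[2]*f+p['cy']")
open('h.py','w').write(s)
E
python3 -c "
from h import *
carr('pics/w4.png')"
python3 -m creep '[[[1,0.018,-0.003,0,0.003],[1,0.037,-0.006,0,0.006],[1,0.056,-0.009,0,0.009],[1,0.075,-0.012,0,0.012],[1,0.094,-0.015,0,0.015],[1,0.113,-0.018,0,0.018],[1,0.132,-0.021,0,0.021],[1,0.150,-0.024,0,0.024],[1,0.167,-0.027,0,0.027],[1,0.184,-0.030,0,0.030]]]' 60 | head -2
python3 plan.py 0.1
```

```text
t 13.75 redrows (np.int64(213), np.int64(229)) x_bob -0.0192 black row 193.0 x -0.0184 band [ 0.0269 -0.0217] CARR -0.0218 pos [0.4632 0.0953 0.2075] yaw -7.05 tilt [-0.0004  0.0016] F [-0.4  2.2 -5.8] T [ 0.37  0.17 -0.03] w 0.0174 60.0
t: 14.63
tool_pos: [0.46, 0.1871, 0.2075]
t 14.63 redrows (np.int64(227), np.int64(229)) x_bob -0.0299 black row 204.0 x -0.0299 band [ 0.0269 -0.0217] CARR -0.0325 pos [0.46   0.1871 0.2075] yaw -8.41 tilt [-0.0001 -0.    ] F [ 0.2  0.2 -5.2] T [0.   0.1  0.02] w 0.0171 60.0
FIT G 0.51 x0 -0.0119 x -0.0325 w 0.0887 rackv 0.0000 resid [ 0.   0.1 -0.4 -0.4  1.  -0.3]
rows frac [0.0175 0.0363 0.056  0.0761 0.0963 0.1164 0.1362 0.1555 0.1742 0.1923] 
vend 0.1066 x pred [-0.0439 -0.0554 -0.0607 -0.0529 -0.043  -0.0271 -0.0172] y [0.2833 0.3542 0.3952 0.4163 0.4227 0.403 ]
```

```bash
cat > opt.py <<'E'
# optimise rack displacement profile (rows of 1/12 s, piecewise-linear velocity) over a horizon
import numpy as np,sys
from scipy.optimize import minimize
def run(x,w,Y,vc,G,x0,yt=.268,ymax=.37,xmin=-.085,N=14,nstep=6,show=True):
    d=1/12
    def sim(vk):
        V=np.interp(np.arange(1,N*nstep+1)/nstep,np.arange(N+1),np.r_[vc,vk]);y=Y+np.cumsum(V)*d
        z,W=x+Y,w;X=[]
        for i in range(len(V)):
            W+=d*(G*(z-y[i]-x0)-(W-V[i])/2.3);z+=d*W;X.append(z-y[i])
        return V,y,np.array(X),W
    def cost(vk):
        V,y,X,W=sim(vk)
        return (np.mean(((y-yt)/.1)**2)*.3+50*np.mean((np.maximum(y-ymax,0)/.02)**2)+50*np.mean((np.maximum(xmin-X,0)/.01)**2)+50*np.mean((np.maximum(X-.06,0)/.01)**2)
          +np.mean((np.diff(np.r_[vc,vk])/.06)**2)*.3+.2*np.mean((X/.03)**2)+5*((W)/.03)**2+5*((X[-1]-x0)/.02)**2+5*((y[-1]-yt)/.04)**2+5*(V[-1]/.03)**2)
    o=minimize(cost,np.full(N,.0),method="L-BFGS-B",bounds=[(-.25,.25)]*N);V,y,X,W=sim(o.x)
    print("cost %.2f"%o.fun,"rows",((y[:10]-Y)/.5).round(3),"v10 %.3f"%V[9]);print("y",y[5::6].round(3));print("x",X[5::6].round(3))
if __name__=="__main__":
    a=list(map(float,sys.argv[1:]));run(*a)
E
python3 opt.py -.0325 .0887 .187 .1 .55 -.0115;python3 opt.py -.0325 .0887 .187 .1 .55 -.0115 .268 .34
```

```text
cost 0.57 rows [0.018 0.037 0.058 0.08  0.103 0.128 0.151 0.173 0.195 0.215] v10 0.121
y [0.251 0.313 0.351 0.366 0.365 0.354 0.338 0.318 0.296 0.275 0.26  0.256
 0.263 0.269]
x [-0.053 -0.073 -0.077 -0.069 -0.055 -0.041 -0.028 -0.016 -0.005  0.004
  0.009  0.006 -0.005 -0.011]
cost 0.68 rows [0.019 0.041 0.066 0.093 0.123 0.155 0.184 0.21  0.232 0.251] v10 0.113
y [0.265 0.326 0.341 0.34  0.34  0.34  0.34  0.331 0.312 0.286 0.262 0.253
 0.262 0.269]
x [-0.066 -0.085 -0.068 -0.049 -0.039 -0.035 -0.034 -0.029 -0.016 -0.001
  0.01   0.01  -0.003 -0.011]
```

```bash
python3 -m creep '[[[1,0.018,-0.003,0,0.002],[1,0.037,-0.006,0,0.004],[1,0.058,-0.009,0,0.006],[1,0.080,-0.012,0,0.008],[1,0.103,-0.015,0,0.010],[1,0.128,-0.018,0,0.012],[1,0.151,-0.021,0,0.014],[1,0.173,-0.024,0,0.016],[1,0.195,-0.027,0,0.018],[1,0.215,-0.030,0,0.020]]]' 60 | head -2
python3 plan.py 0.12 | head -2
```

```text
t: 15.52
tool_pos: [0.461, 0.296, 0.2075]
t 15.52 redrows (None, None) x_bob -0.0603 black row 232.0 x -0.0603 band [ 0.0269 -0.0217] CARR -0.0629 pos [0.461  0.296  0.2075] yaw -9.31 tilt [0.     0.0002] F [ 0.1 -0.5 -4.8] T [0.   0.05 0.  ] w 0.0173 60.0
FIT G 0.49 x0 -0.0118 x -0.0629 w 0.0862 rackv 0.0000 resid [ 0.2 -0.4 -0.4  1.  -0.3  0. ]
```

```bash
python3 opt.py -.062 .0855 .296 .11 .52 -.0118;  python3 opt.py -.062 .0855 .296 .11 .52 -.0118 .268 .39
```

```text
cost 1.90 rows [0.019 0.038 0.058 0.079 0.1   0.122 0.139 0.152 0.161 0.165] v10 0.026
y [0.357 0.376 0.372 0.373 0.372 0.371 0.371 0.371 0.371 0.346 0.288 0.242
 0.256 0.275]
x [-0.083 -0.07  -0.048 -0.038 -0.033 -0.031 -0.032 -0.035 -0.041 -0.026
  0.014  0.04   0.012 -0.01 ]
cost 0.68 rows [0.018 0.036 0.054 0.072 0.09  0.107 0.123 0.137 0.149 0.159] v10 0.060
y [0.35  0.383 0.39  0.39  0.388 0.378 0.36  0.334 0.306 0.277 0.257 0.25
 0.261 0.269]
x [-0.076 -0.077 -0.064 -0.053 -0.047 -0.039 -0.028 -0.015 -0.001  0.011
  0.017  0.013 -0.003 -0.012]
```

```bash
python3 -c "
from h import *
for z in(0,.06,.12,.2): print(z,plane('top',[(103,210),(117,205),(130,200),(36,213)],z).round(3).tolist())
print(proj('top',[[.41,.55,.07],[.55,.56,.07],[.55,.56,.18]]))"
```

```text
0 [[0.616, 0.615, 0.0], [0.633, 0.569, 0.0], [0.649, 0.526, 0.0], [0.609, 0.841, 0.0]]
0.06 [[0.607, 0.579, 0.06], [0.622, 0.535, 0.06], [0.638, 0.494, 0.06], [0.6, 0.793, 0.06]]
0.12 [[0.597, 0.542, 0.12], [0.612, 0.501, 0.12], [0.627, 0.462, 0.12], [0.59, 0.746, 0.12]]
0.2 [[0.584, 0.493, 0.2], [0.598, 0.455, 0.2], [0.611, 0.419, 0.2], [0.578, 0.683, 0.2]]
[[104.70312121 272.29957907]
 [105.40282233 227.18810654]
 [ 82.91321004 223.05634803]]
```

```bash
python3 -m creep '[[[1,0.018,0,0,0],[1,0.036,0,0,0],[1,0.054,0,0,0],[1,0.072,0,0,0],[1,0.090,0,0,0],[1,0.107,0,0,0],[1,0.123,0,0,0],[1,0.137,0,0,0],[1,0.149,0,0,0],[1,0.159,0,0,0]]]' 60 | head -2
python3 -c "
from h import *
carr('pics/w5.png')
cv2.imwrite('pics/s5.png',r.get_image('side')[:,:,::-1])"
```

```text
t: 16.4
tool_pos: [0.4739, 0.3738, 0.2074]
t 16.40 redrows (None, None) x_bob -0.0614 black row 233.0 x -0.0614 band [ 0.0269 -0.0217] CARR -0.0640 pos [0.4739 0.3738 0.2074] yaw -9.30 tilt [-0.0001 -0.    ] F [ 0.5  0.3 -4.6] T [ 0.03  0.06 -0.03] w 0.0177 60.0
```

View pics/w5.png

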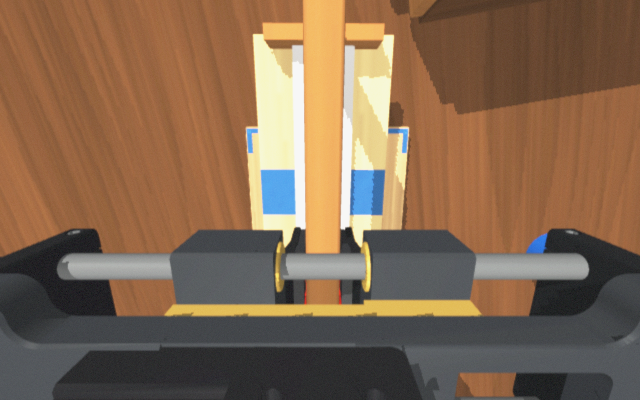

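The wrist view shows the band clear at rows 170–214 and the carriage hidden behind the gripper below row 230, so I'll use the side picture instead.

```bash
python3 - <<'E'
from h import *
im=cv2.imread('pics/s5.png');h=cv2.cvtColor(im,cv2.COLOR_BGR2HSV).astype(int)
y=np.radians(-9.3)
u=np.array([-np.sin(y),np.cos(y)]);c=np.array([.4745,.375])
for x in(-.1,-.08,-.06,-.04,-.02,0):print(x,proj('side',[[*(c+u*x),.2075-.143+.07]]).round(1))
red=((h[...,0]<5)|(h[...,0]>174))&(h[...,1]>170)&(h[...,2]>90);red[:200]=0
n,l,st,ce=cv2.connectedComponentsWithStats(red.astype(np.uint8));print([(st[i].tolist(),ce[i].round(1).tolist()) for i in range(1,n) if st[i][4]>8])
E
python3 - <<'E'
import cv2
im=cv2.imread('pics/s5.png')[230:400,200:420];cv2.imwrite('pics/s5c.png',cv2.resize(im,None,fx=3,fy=3))
E
```

```text
-0.1 [[333.6 330.6]]
-0.08 [[329.9 337.4]]
-0.06 [[326.  344.5]]
-0.04 [[322.1 351.7]]
-0.02 [[318.  359.2]]
0 [[313.9 366.8]]
[([260, 211, 18, 12, 136], [268.8, 217.6]), ([328, 333, 9, 7, 44], [332.4, 336.0]), ([323, 342, 12, 6, 46], [328.3, 345.0])]
```

View pics/s5c.png

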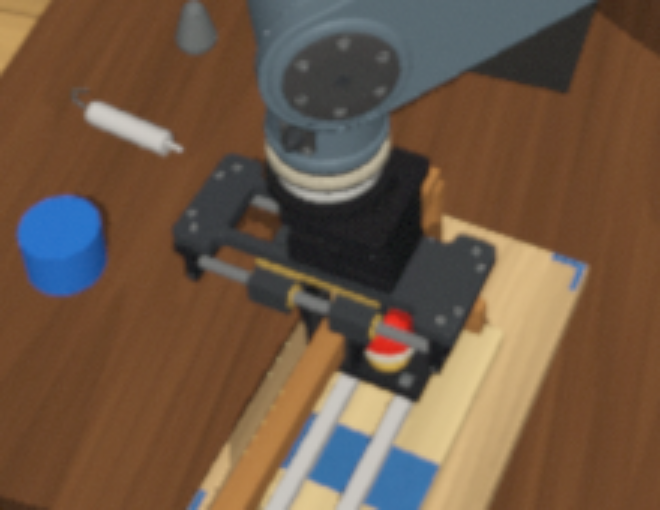

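The side crop shows the bobber centred at about (326,344), i.e. carriage ≈ -0.061. That agrees with the black-edge reading of -0.064. Continuing to brake.

```bash
sed -i 's/-V:/-V:/' plan.py; python3 plan.py 0.02 | head -2
```

```text
t 16.50 redrows (None, None) x_bob -0.0614 black row 233.0 x -0.0614 band [ 0.0258 -0.0217] CARR -0.0635 pos [0.4741 0.374  0.2075] yaw -9.27 tilt [0.0005 0.0006] F [ 0.  -0.6 -5.1] T [-0.01  0.04  0.04] w 0.0171 60.0
FIT G 0.35 x0 -0.0078 x -0.0635 w 0.0697 rackv 0.0020 resid [-0.5  0.9 -0.6  0.9 -3.5  3. ]
```

```bash
python3 - <<'E'
L=open('log.txt').read().split('\n');L=[l for l in L if not(l.startswith('15.5') or l.startswith('16.4') or l.startswith('16.5'))]
L=[l for l in L if l]+['16.450 0.3750 0.4740 -0.0620'];open('log.txt','w').write('\n'.join(L)+'\n')
E
python3 -m creep '[[[1,0.006,0,0,0],[1,0.010,0,0,0],[1,0.012,0,0,0]]]' 60 | head -2
sed -i 's/in(None,)//' plan.py; python3 plan.py 0.0 | head -2;  tail -4 log.txt
```

```text
t: 16.8
tool_pos: [0.475, 0.3791, 0.2076]
t 16.80 redrows (None, None) x_bob -0.0614 black row 233.0 x -0.0614 band [ 0.0269 -0.0217] CARR -0.0640 pos [0.475  0.3791 0.2076] yaw -9.33 tilt [0.0002 0.0001] F [ 0.6 -0.2 -5.7] T [ 0. -0. -0.] w 0.0172 60.0
FIT G 1.79 x0 -0.0218 x -0.0640 w 0.0207 rackv 0.0000 resid [-4.4 -0.5  1.1  5.5 -6.3  3.8]
13.750 0.0953 0.4632 -0.0218
14.633 0.1871 0.4600 -0.0325
16.450 0.3750 0.4740 -0.0620
16.800 0.3791 0.4750 -0.0640
```

```bash
python3 - <<'E'
from h import *
im=r.get_image('side')[:,:,::-1];cv2.imwrite('pics/s6.png',im)
h=cv2.cvtColor(im,cv2.COLOR_BGR2HSV).astype(int);s=r.read_state();print(s['t'],s['tool_pos'])
red=((h[...,0]<5)|(h[...,0]>174))&(h[...,1]>170)&(h[...,2]>90);red[:240]=0
n,l,st,ce=cv2.connectedComponentsWithStats(red.astype(np.uint8));print([(st[i].tolist(),ce[i].round(1).tolist()) for i in range(1,n) if st[i][4]>8])
y=np.radians(-9.3);u=np.array([-np.sin(y),np.cos(y)])
# initial picture: bobber at world (.4905,-.2985,.076), check which red rows/cols it showed
for nm,c,z,x in(("now",s['tool_pos'][:2],.1345,-.06),("now",s['tool_pos'][:2],.1345,-.08),("s5",np.array([.4742,.3745]),.1345,-.07),("s0",np.array([.4910,-.2985]),.076,0)):
    print(nm,x,proj('side',[[*(c+u*x),z]]).round(1))
i0=cv2.cvtColor(cv2.imread('pics/side0.png'),cv2.COLOR_BGR2HSV).astype(int)
red=((i0[...,0]<5)|(i0[...,0]>174))&(i0[...,1]>170)&(i0[...,2]>90);k=red[180:215,355:385];print(np.argwhere(k).min(0)+[180,355],np.argwhere(k).max(0)+[180,355])
E
```

```text
16.9 [0.47491297 0.37905422 0.20760613]
[([327, 335, 9, 7, 37], [330.8, 338.1]), ([319, 344, 17, 11, 120], [326.4, 349.5])]
now -0.06 [[325.3 346. ]]
now -0.08 [[329.2 338.9]]
s5 -0.07 [[328.2 340.8]]
s0 0 [[369.9 196.8]]
[191 366] [200 376]
```

```bash
sed -i '/^16\./d' log.txt
python3 -m creep '[[[1,0,0,0,0],[1,0,0,0,0],[1,0,0,0,0]]]' 60 | head -2
python3 -c "
from h import *
carr();carr()" | cut -c1-150
```

```text
t: 17.15
tool_pos: [0.4748, 0.3789, 0.2076]
t 17.15 redrows (None, None) x_bob -0.0514 black row 224.0 x -0.0514 band [ 0.0258 -0.0217] CARR -0.0535 pos [0.4748 0.3789 0.2076] yaw -9.32 tilt [-0
t 17.20 redrows (None, None) x_bob -0.0503 black row 223.0 x -0.0503 band [ 0.0258 -0.0217] CARR -0.0524 pos [0.4748 0.3789 0.2076] yaw -9.31 tilt [-0
```

```bash
python3 -m creep '[[[1,0,0,0,0],[1,0,0,0,0],[1,0,0,0,0]]]' 60 | head -1
python3 -c "
from h import *
carr();carr()" | cut -c1-120; tail -4 log.txt
```

```text
t: 17.5
t 17.50 redrows (None, None) x_bob -0.0449 black row 218.0 x -0.0449 band [ 0.0258 -0.0217] CARR -0.0470 pos [0.4748 0.3
t 17.55 redrows (None, None) x_bob -0.0438 black row 217.0 x -0.0438 band [ 0.0258 -0.0217] CARR -0.0459 pos [0.4748 0.3
17.150 0.3789 0.4748 -0.0535
17.200 0.3789 0.4748 -0.0524
17.500 0.3790 0.4748 -0.0470
17.550 0.3790 0.4748 -0.0459
```

```bash
python3 opt.py -.045 .014 .379 0 .52 -.0115 .268 .40 -.075
```

```text
cost 0.17 rows [-0.    -0.001 -0.003 -0.005 -0.007 -0.01  -0.013 -0.016 -0.019 -0.023] v10 -0.021
y [0.374 0.364 0.352 0.339 0.326 0.314 0.301 0.289 0.278 0.269 0.262 0.261
 0.265 0.268]
x [-0.037 -0.028 -0.021 -0.016 -0.012 -0.009 -0.007 -0.004 -0.002  0.
  0.001 -0.002 -0.008 -0.011]
```

```bash
python3 -m creep '[[[1,0,0,0,0],[1,-0.001,0,0,0],[1,-0.003,0,0,0],[1,-0.005,0,0,0],[1,-0.007,0,0,0],[1,-0.010,0,0,0],[1,-0.013,0,0,0],[1,-0.016,0,0,0],[1,-0.019,0,0,0],[1,-0.023,0,0,0]]]' 60 | head -2
sed -i 's/L=L\[L\[:,0\]>=5.5\]/L=L[L[:,0]>=17.1]/' plan.py
python3 plan.py -0.022 | head -2
```

```text
t: 18.43
tool_pos: [0.473, 0.3676, 0.2076]
t 18.43 redrows (np.int64(221), np.int64(229)) x_bob -0.0257 black row 200.0 x -0.0257 band [ 0.0258 -0.0217] CARR -0.0278 pos [0.473  0.3676 0.2076] yaw -9.31 tilt [0.0001 0.0001] F [-0.1 -0.9 -5.5] T [-0.07  0.06  0.02] w 0.0172 60.0
FIT G 0.24 x0 0.0014 x -0.0278 w 0.0005 rackv 0.0000 resid [-0.2 -0.1  0.3  0.1 -0.1]
```

```bash
python3 opt.py -.0278 0.0 .3676 -.02 .45 -.009 .268 .40 -.075;python3 opt.py -.0278 0.003 .3676 -.02 .5 -.012 .268 .40 -.075
```

```text
cost 0.11 rows [-0.003 -0.006 -0.009 -0.012 -0.014 -0.016 -0.019 -0.021 -0.023 -0.026] v10 -0.015
y [0.359 0.352 0.344 0.334 0.323 0.311 0.3   0.288 0.277 0.268 0.262 0.261
 0.265 0.268]
x [-0.022 -0.019 -0.016 -0.013 -0.01  -0.007 -0.004 -0.001  0.001  0.004
  0.004  0.001 -0.006 -0.009]
cost 0.18 rows [-0.003 -0.005 -0.006 -0.007 -0.007 -0.006 -0.006 -0.005 -0.005 -0.005] v10 0.001
y [0.365 0.365 0.361 0.353 0.34  0.326 0.311 0.296 0.282 0.269 0.261 0.259
 0.265 0.268]
x [-0.025 -0.027 -0.026 -0.023 -0.019 -0.014 -0.009 -0.005 -0.001  0.003
  0.004  0.    -0.008 -0.012]
```

Take the middle of the two plans.

```bash
python3 -m creep '[[[1,-0.002,0,0,0],[1,-0.004,0,0,0],[1,-0.006,0,0,0],[1,-0.007,0,0,0],[1,-0.008,0,0,0],[1,-0.009,0,0,0],[1,-0.010,0,0,0],[1,-0.011,0,0,0],[1,-0.012,0,0,0],[1,-0.014,0,0,0]]]' 60 | head -2
python3 plan.py -0.01 | cut -c1-180|head -2
```

```text
t: 19.32
tool_pos: [0.4719, 0.3608, 0.2076]
t 19.32 redrows (np.int64(219), np.int64(229)) x_bob -0.0235 black row 198.0 x -0.0236 band [ 0.0258 -0.0217] CARR -0.0256 pos [0.4719 0.3608 0.2076] yaw -9.31 tilt [0.0001 0.0001]
FIT G 0.27 x0 0.0022 x -0.0256 w -0.0083 rackv 0.0000 resid [-0.3 -0.1  0.5  0.2 -0.4  0.1]
```

```bash
python3 opt.py -.0256 -0.008 .3608 -.01 .4 -.005 .268 .40 -.075
```

```text
cost 0.06 rows [-0.003 -0.007 -0.012 -0.018 -0.025 -0.034 -0.042 -0.051 -0.059 -0.067] v10 -0.049
y [0.344 0.319 0.299 0.286 0.278 0.273 0.27  0.268 0.266 0.266 0.266 0.267
 0.268 0.268]
x [-0.015 -0.     0.008  0.01   0.009  0.007  0.004  0.002  0.001 -0.001
 -0.002 -0.003 -0.005 -0.005]
```

```bash
python3 -m creep '[[[1,-0.002,0,0,0],[1,-0.005,0,0,0],[1,-0.009,0,0,0],[1,-0.013,0,0,0],[1,-0.018,0,0,0],[1,-0.023,0,0,0],[1,-0.028,0,0,0],[1,-0.033,0,0,0],[1,-0.038,0,0,0],[1,-0.043,0,0,0]]]' 60 | head -2
python3 plan.py -0.03 | cut -c1-180|head -2
```

```text
t: 20.2
tool_pos: [0.4683, 0.3393, 0.2076]
t 20.20 redrows (np.int64(207), np.int64(229)) x_bob -0.0133 black row 188.0 x -0.0133 band [ 0.0258 -0.0217] CARR -0.0153 pos [0.4683 0.3393 0.2076] yaw -9.31 tilt [0. 0.] F [-0.9
FIT G 0.27 x0 0.0010 x -0.0153 w -0.0170 rackv 0.0000 resid [-0.1  0.4  0.2 -0.4  0.3 -0.1]
```

```bash
python3 opt.py -.0153 -0.016 .3393 -.03 .35 -.003 .268 .40 -.075
```

```text
cost 0.06 rows [-0.006 -0.013 -0.021 -0.03  -0.04  -0.051 -0.062 -0.072 -0.082 -0.092] v10 -0.058
y [0.314 0.284 0.264 0.253 0.249 0.249 0.252 0.255 0.26  0.265 0.269 0.271
 0.269 0.268]
x [ 0.     0.017  0.023  0.022  0.018  0.012  0.007  0.002 -0.002 -0.005
 -0.008 -0.007 -0.005 -0.003]
```

```bash
python3 -m creep '[[[1,-0.005,0,0,0],[1,-0.010,0,0,0],[1,-0.015,0,0,0],[1,-0.020,0,0,0],[1,-0.025,0,0,0],[1,-0.030,0,0,0],[1,-0.035,0,0,0],[1,-0.040,0,0,0],[1,-0.045,0,0,0],[1,-0.050,0,0,0]]]' 60 | head -2
python3 plan.py -0.03 | cut -c1-180|head -2
python3 - <<'E'
E
```

```text
t: 21.08
tool_pos: [0.4643, 0.3147, 0.2075]
t 21.08 redrows (np.int64(198), np.int64(229)) x_bob -0.0039 black row 179.0 x -0.0041 band [ 0.0258 -0.0217] CARR -0.0060 pos [0.4643 0.3147 0.2075] yaw -9.31 tilt [0. 0.] F [-0.2
FIT G 0.39 x0 -0.0096 x -0.0060 w -0.0196 rackv 0.0000 resid [ 0.5  0.2 -0.6  0.1  0.4 -0.2]
```

```bash
python3 opt.py -.006 -0.0195 .3147 -.03 .42 -.009 .268 .40 -.075
```

```text
cost 0.01 rows [-0.005 -0.01  -0.015 -0.021 -0.026 -0.031 -0.036 -0.041 -0.046 -0.05 ] v10 -0.027
y [0.299 0.285 0.276 0.27  0.267 0.265 0.264 0.265 0.265 0.266 0.267 0.268
 0.268 0.268]
x [-0.     0.003  0.004  0.003  0.    -0.002 -0.004 -0.005 -0.007 -0.008
 -0.009 -0.009 -0.009 -0.009]
```

```bash
python3 -m creep '[[[1,-0.005,0,0,0],[1,-0.010,0,0,0],[1,-0.015,0,0,0],[1,-0.020,0,0,0],[1,-0.025,0,0,0],[1,-0.030,0,0,0],[1,-0.035,0,0,0],[1,-0.040,0,0,0],[1,-0.044,0,0,0],[1,-0.048,0,0,0]]]' 60 | head -2
python3 plan.py -0.026 > o.txt; cut -c1-180 o.txt|head -2; set -- $(awk '/FIT/{print $7,$9,$3,$5}' o.txt); python3 opt.py $1 $2 $(tail -1 log.txt|cut -d' ' -f2) -.026 $3 $4 .268 .4 -.075
```

```text
t: 21.97
tool_pos: [0.4604, 0.291, 0.2076]
t 21.97 redrows (np.int64(190), np.int64(226)) x_bob 0.0037 black row 172.0 x 0.0029 band [ 0.0258 -0.0228] CARR 0.0022 pos [0.4604 0.291  0.2076] yaw -9.31 tilt [0. 0.] F [ 0.1  0
FIT G 0.49 x0 -0.0129 x 0.0022 w -0.0169 rackv 0.0000 resid [ 0.4 -0.5 -0.1  0.2  0.2 -0.2]
cost 0.05 rows [-0.003 -0.006 -0.007 -0.008 -0.007 -0.006 -0.005 -0.003 -0.002 -0.   ] v10 0.010
y [0.288 0.293 0.296 0.295 0.292 0.287 0.282 0.277 0.272 0.268 0.265 0.265
 0.267 0.268]
x [-0.002 -0.01  -0.015 -0.017 -0.016 -0.014 -0.012 -0.011 -0.009 -0.008
 -0.008 -0.009 -0.012 -0.013]
```

```bash
python3 -m creep '[[[1,-0.003,0,0,0],[1,-0.006,0,0,0],[1,-0.009,0,0,0],[1,-0.011,0,0,0],[1,-0.013,0,0,0],[1,-0.015,0,0,0],[1,-0.017,0,0,0],[1,-0.018,0,0,0],[1,-0.019,0,0,0],[1,-0.020,0,0,0]]]' 60 | head -2
python3 plan.py -0.006 > o.txt; cut -c1-180 o.txt|head -2; set -- $(awk '/FIT/{print $7,$9,$3,$5}' o.txt); python3 opt.py $1 $2 $(tail -1 log.txt|cut -d' ' -f2) -.006 $3 $4 .268 .4 -.075
```

```text
t: 22.85
tool_pos: [0.4588, 0.2813, 0.2076]
t 22.85 redrows (np.int64(193), np.int64(229)) x_bob 0.0008 black row 175.0 x -0.0001 band [ 0.0258 -0.0228] CARR -0.0007 pos [0.4588 0.2813 0.2076] yaw -9.31 tilt [0.0001 0.    ] 
FIT G 0.48 x0 -0.0129 x -0.0007 w -0.0107 rackv 0.0000 resid [-0.1  0.   0.2  0.1 -0.4  0.1]
cost 0.04 rows [-0.    -0.     0.     0.001  0.003  0.005  0.007  0.008  0.01   0.012] v10 0.010
y [0.284 0.289 0.291 0.291 0.288 0.284 0.28  0.276 0.272 0.268 0.266 0.265
 0.267 0.268]
x [-0.007 -0.014 -0.017 -0.017 -0.016 -0.014 -0.013 -0.011 -0.01  -0.009
 -0.008 -0.009 -0.012 -0.013]
```

```bash
python3 -m creep '[[[1,-0.001,0,0,0],[1,-0.002,0,0,0],[1,-0.002,0,0,0],[1,-0.002,0,0,0],[1,-0.002,0,0,0],[1,-0.002,0,0,0],[1,-0.002,0,0,0],[1,-0.002,0,0,0],[1,-0.002,0,0,0]]]' 60 | head -2
python3 plan.py 0 > o.txt; cut -c1-180 o.txt|head -2; set -- $(awk '/FIT/{print $7,$9,$3,$5}' o.txt); python3 opt.py $1 $2 $(tail -1 log.txt|cut -d' ' -f2) 0 $3 $4 .268 .4 -.075
```

```text
t: 23.65
tool_pos: [0.4586, 0.2804, 0.2075]
t 23.65 redrows (np.int64(199), np.int64(229)) x_bob -0.0049 black row 180.0 x -0.0052 band [ 0.0258 -0.0222] CARR -0.0067 pos [0.4586 0.2804 0.2075] yaw -9.31 tilt [-0. -0.] F [ 0
FIT G 0.48 x0 -0.0121 x -0.0067 w -0.0057 rackv 0.0000 resid [-0.2  0.4  0.3 -0.4 -0.2  0.2]
cost 0.03 rows [0.    0.    0.001 0.001 0.002 0.003 0.004 0.004 0.005 0.005] v10 0.003
y [0.282 0.284 0.284 0.283 0.281 0.278 0.275 0.273 0.27  0.268 0.266 0.266
 0.267 0.268]
x [-0.01  -0.013 -0.014 -0.014 -0.013 -0.012 -0.012 -0.011 -0.01  -0.009
 -0.009 -0.01  -0.011 -0.012]
```

```bash
python3 -m creep '[[[1,-0.001,0,0.003,0],[1,-0.003,0.001,0.008,0],[1,-0.005,0.002,0.015,0],[1,-0.008,0.003,0.022,0],[1,-0.011,0.004,0.030,0],[1,-0.014,0.005,0.038,0],[1,-0.017,0.006,0.046,0],[1,-0.019,0.006,0.053,0],[1,-0.020,0.006,0.058,0],[1,-0.020,0.006,0.060,0]]]' 60 | head -2
python3 plan.py 0 > o.txt; cut -c1-250 o.txt|head -2
```

```text
t: 24.53
tool_pos: [0.4597, 0.2698, 0.177]
t 24.53 redrows (np.int64(193), np.int64(229)) x_bob 0.0006 black row 175.0 x -0.0001 band [ 0.0258 -0.0228] CARR -0.0009 pos [0.4597 0.2698 0.177 ] yaw -9.32 tilt [-0.0011 -0.0003] F [-0.6  0.1 -5.7] T [-0.11  0.07  0.02] w 0.0173 60.0
FIT G 0.68 x0 -0.0089 x -0.0009 w -0.0052 rackv 0.0000 resid [-0.1  0.4 -0.3 -0.1  0.3 -0.1]
```

```bash
python3 -m creep '[[[1,0,0,0.002,0],[1,0,0,0.005,0],[1,0,0,0.009,0],[1,0,0,0.013,0],[1,0,0,0.017,0],[1,0,0,0.020,0],[1,0,0,0.023,0],[1,0,0,0.025,0],[1,0,0,0.025,0]]]' 60 | head -2
python3 plan.py 0 > o.txt; cut -c1-290 o.txt|head -2
```

```text
t: 25.33
tool_pos: [0.4598, 0.2699, 0.1648]
t 25.33 redrows (np.int64(194), np.int64(229)) x_bob -0.0007 black row 176.0 x -0.0011 band [ 0.0258 -0.0228] CARR -0.0022 pos [0.4598 0.2699 0.1648] yaw -9.31 tilt [-0.0006 -0.0002] F [-0.3 -0.4 -4.2] T [-0.14  0.09  0.01] w 0.0178 60.0
FIT G 0.69 x0 -0.0090 x -0.0022 w -0.0001 rackv 0.0000 resid [ 0.2 -0.5 -0.1  0.4  0.3 -0.3]
```

```bash
python3 -m creep '[[[1,0,0,0.002,0],[1,0,0,0.004,0],[1,0,0,0.006,0],[1,0,0,0.007,0],[1,0,0,0.008,0]]]' 60
python3 -c "
from h import *
carr()" | cut -c1-330
```

```text
t: 25.8
tool_pos: [0.4598, 0.27, 0.1614]
eef_rot: [-0.0, 0.762, 0.647, -0.0]
wrist_force: [-2.0, -0.4, 1.5]
grip_width: 0.0172
grasp_force: 60.0
t 25.80 redrows (np.int64(194), np.int64(229)) x_bob -0.0000 black row 175.0 x -0.0001 band [ 0.0258 -0.0228] CARR -0.0015 pos [0.4598 0.27   0.1614] yaw -9.31 tilt [-0.0004 -0.0001] F [-2.  -0.4  1.5] T [-0.15  0.38 -0.03] w 0.0172 60.0
```

```bash
python3 -m creep '[[[0.6,0,0,0,0],[0.4,0,0,0,0],[0.2,0,0,0,0],[0,0,0,0,0],[-0.3,0,0,0,0],[-0.6,0,0,0,0],[-0.6,0,0,0,0],[-0.6,0,0,0,0],[-0.6,0,0,0,0],[-0.6,0,0,0,0]]]'
python3 -c "
from h import *
carr();carr()" | cut -c1-330
```

```text
t: 26.68
tool_pos: [0.46, 0.27, 0.161]
eef_rot: [-0.0, 0.762, 0.647, -0.0]
wrist_force: [-0.2, 0.3, 0.1]
grip_width: 0.0663
grasp_force: 0.0
t 26.68 redrows (np.int64(192), np.int64(228)) x_bob 0.0014 black row 174.0 x 0.0009 band [ 0.0258 -0.0228] CARR -0.0001 pos [0.46  0.27  0.161] yaw -9.31 tilt [-0.  0.] F [-0.2  0.3  0.1] T [-0.14  0.06 -0.04] w 0.0663 0.0
t 26.73 redrows (np.int64(192), np.int64(228)) x_bob 0.0012 black row 174.0 x 0.0009 band [ 0.0258 -0.0228] CARR -0.0003 pos [0.46  0.27  0.161] yaw -9.30 tilt [ 0. -0.] F [-0.3 -0.   0.3] T [-0.08  0.07 -0.01] w 0.068 0.0
```

Released, with the carriage at about 0 and nearly at rest. Now I'll rise straight up and check.

```bash
python3 -m creep '[[[-0.6,0,0,-0.01,0],[-0.6,0,0,-0.03,0],[-0.6,0,0,-0.06,0],[-0.6,0,0,-0.10,0],[-0.6,0,0,-0.14,0],[-0.6,0,0,-0.18,0],[-0.6,0,0,-0.20,0],[-0.6,0,0,-0.22,0],[-0.6,0,0,-0.22,0],[-0.6,0,0,-0.22,0]]]' | head -2
python3 - <<'E'
from h import *
ims=[r.get_image("wrist")[:,:,::-1],r.get_image("top")[:,:,::-1]]
for _ in range(4): last=r.get_image("wrist")[:,:,::-1]
print(r.read_state()['t'],np.abs(last.astype(int)-ims[0]).max())
cv2.imwrite("pics/end.png",np.hstack([cv2.resize(ims[0][:300,160:520],(400,333)),cv2.resize(ims[1][190:320,120:290],(400,306)).copy() if 0 else cv2.resize(ims[1][190:323,120:280],(400,333))]))
E
```

```text
t: 27.62
tool_pos: [0.4599, 0.2699, 0.2712]
27.9167 184
```

View pics/end.png

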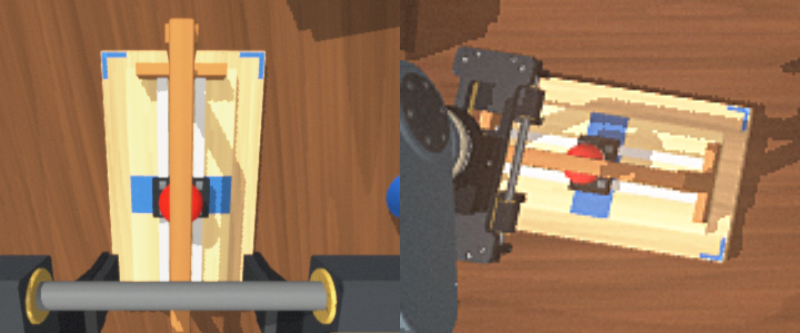

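The final views show the rack squared on the board. The bobber is over the blue band (wrist crop about (180,203)), and the gripper is open and clear above the bar. Handing in.

```bash
python3 -c "
from rig import r
print(r.sign_off())"
```

```text
the job is handed in; nothing more can be done
None
```

The rack is on the drying board, squared and within a few millimetres of centre by my measurements, with the carriage at rest over the blue band and the gripper clear. I handed it in at about 28 s; no verdict came back, and while braking the carriage went out of view near one end, at an estimated 90 mm against the 106 mm limit.

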